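# Batch check of meter covers on the beam comparator

## Robot

A 7-joint arm with a two-finger parallel gripper is mounted at the origin on the work surface. World frame = base frame: x ahead of the robot, y to its left, z up, the work surface at z = 0. Lengths are in mm, angles in rad, forces in N, time in s.
With the tool pointing down it reaches from about 400 to 925 mm from the base axis. Payload 5.6 kg.
Tool frame: the origin (TCP) lies midway between the tips of the shut fingers; the grasp point (between the pads) lies 19 mm behind it; z points along the fingers, y is the line along which they close (so a half turn about z gives the same grasp; the last joint's range is limited). The gripper opens to 85 mm and grips with 20 to 120 N. Pads are 22 mm wide; open, the fingers measure 114 mm over their backs; the gripper's body (76 mm by 85 mm) begins 54 mm behind the grasp point. The pads swing forward as they close: fully open they stand 13 mm farther back than shut.
Start: joints at [1.3, 0.468, -0.012, 1.603, 0.006, 1.071, -0.056], TCP at [146.75, -633.224, 231.29] pointing down, gripper open.
Joint ranges: [-2.53, 2.53], [-0.31, 2.02], [-1.57, 1.55], [0.28, 2.44], [-1.29, 4.43], [0.15, 1.84], [-2.92, 2.92]. Speed limits (rad/s): [2.57, 2.57, 3.14, 3.14, 3.14, 3.14, 3.14].

## Interface

Orientations are given as a rotation vector (axis times angle).
In Python, from cell import ctrl gives the robot as it stands.
- The arm moves only by the tool apply_moves, never from a script. Its argument "targets" is a list that holds one entry, the list of rows, each a list of 5 numbers: the opening in per cent of the stroke, from 0 (shut) to 100 (fully open), then the shift along the tool's x, y, z in mm, then the turn about the tool's z in rad. In form: [[[gripper, x, y, z, yaw], ...]]. A call has 1 to 12 rows; each row shifts and turns the commanded pose from where the row before left it, along the tool's axes as they then stand; what a row does not reach is not made up. A row lasts 1/10 s, in which the tool goes at most 50 mm and 8.59 degrees, less where a joint would pass 70% of its speed; a pose out of reach is approached as far as the arm can. A call with a gripper value outside its range is refused whole. The fingers move at their own pace and stop on an object; "force" is the grip in N (left out, the last holds). Time passes only in rows, so rows that do not move let the fingers close. It gives the time, the measured TCP pose, the force, the opening and the grip force at its end, in the units of the state.
- ctrl.get_obs(): the state, without advancing time (a new reading comes with each control period).
- ctrl.get_image(name): name is "scene" or "top" or "wrist"; returns a dict with "image" (420x560x3 uint8, red, green, blue), "vfov" (degrees; the focal length in pixels is half the picture's height over the tangent of half this angle, whatever the lens; pixels are square), "cx", "cy" (the principal point, pixels), "eye" and "orientation" of the camera in the world. Camera axes: x right, y up, looking along -z (the intrinsics and any distortion apply to the point x, -y, -z); pixel columns grow to the right and rows downward; lengths in mm; the calibration is good to about 2 mm. The wrist camera is an equidistant fisheye: a pixel r from the principal point sees the ray r / f radians off the axis. A picture is of the moment at which its call begins. There is no depth.
- ctrl.job_done(): hands the job in; it is judged then, once.
The state is a dict: "time": time; "joint_positions": joint angles; "qvel": joint speeds; "joint_efforts": joint torques, N m; "tcp_pos": TCP position; "tcp_rot": TCP orientation; "wrist_force": force on the tool from outside, world axes, zero at the start; "moment": the same for the moment, N m; "opening": finger opening in mm; "grasp_force": force on a finger pad.
Only numpy, scipy, OpenCV 4.12 (cv2) and the standard library are available. Lean on these libraries where they do the work, as an engineer would, in place of code of your own. Each camera call takes 0.05 s, during which the arm holds its last target. There are 200 camera calls.

## Task

Hang every black meter cover standing on the bench on the comparator's carrier rail, each hook lifted over the yellow anti-jump lip and lowered until it seats behind it. Only when all are hanging, push the red arrest lever over to release the beam, let it sink and stay down for about two seconds, then pull the lever fully back to arrest it level again with the covers still hanging. Last, swing the black-handled beam clamp fully down (never while the beam is released), and leave the other things on the bench where they are.

Things in the scene. Friction and masses are not known exactly. Their poses are not given: they have to be found in the camera images.
- cover1_c (a point): Centre of a black box-shaped meter cover (may be absent), half-way up, 57.5 mm above its underside; about 0.25 kg, stands on the bench, z up. Body 64 (x) x 64 (y) x 70 (z) mm. On its top, centred, an upright olive grip tab 26 (x) x 16 (y: pinch across this) x 45 mm tall, from 12.5 to 57.5 mm above this point. A steel hook is on its back (+x).
- cover2_c (a point): Centre of a black box-shaped meter cover (may be absent), half-way up, 57.5 mm above its underside; about 0.25 kg, stands on the bench, z up. Body 64 (x) x 64 (y) x 70 (z) mm. On its top, centred, an upright olive grip tab 26 (x) x 16 (y: pinch across this) x 45 mm tall, from 12.5 to 57.5 mm above this point. A steel hook is on its back (+x).
- cover3_c (a point): Centre of a black box-shaped meter cover (may be absent), half-way up, 57.5 mm above its underside; about 0.25 kg, stands on the bench, z up. Body 64 (x) x 64 (y) x 70 (z) mm. On its top, centred, an upright olive grip tab 26 (x) x 16 (y: pinch across this) x 45 mm tall, from 12.5 to 57.5 mm above this point. A steel hook is on its back (+x).
- cover4_c (a point): Centre of a black box-shaped meter cover (may be absent), half-way up, 57.5 mm above its underside; about 0.25 kg, stands on the bench, z up. Body 64 (x) x 64 (y) x 70 (z) mm. On its top, centred, an upright olive grip tab 26 (x) x 16 (y: pinch across this) x 45 mm tall, from 12.5 to 57.5 mm above this point. A steel hook is on its back (+x).
- cover1_hook (a point): Lower end of the hook tongue of the same cover, 55 mm (+x) from and 17.5 mm below the cover's centre. The steel hook is 36 mm wide (y): a flat arm leaves the top of the back face, underside 22 mm above this point, and ends in this down-turned tongue, 6 mm thick. Free gap between back face and tongue 20 mm.
- cover2_hook (a point): Lower end of the hook tongue of the same cover, 55 mm (+x) from and 17.5 mm below the cover's centre. The steel hook is 36 mm wide (y): a flat arm leaves the top of the back face, underside 22 mm above this point, and ends in this down-turned tongue, 6 mm thick. Free gap between back face and tongue 20 mm.
- cover3_hook (a point): Lower end of the hook tongue of the same cover, 55 mm (+x) from and 17.5 mm below the cover's centre. The steel hook is 36 mm wide (y): a flat arm leaves the top of the back face, underside 22 mm above this point, and ends in this down-turned tongue, 6 mm thick. Free gap between back face and tongue 20 mm.
- cover4_hook (a point): Lower end of the hook tongue of the same cover, 55 mm (+x) from and 17.5 mm below the cover's centre. The steel hook is 36 mm wide (y): a flat arm leaves the top of the back face, underside 22 mm above this point, and ends in this down-turned tongue, 6 mm thick. Free gap between back face and tongue 20 mm.
- lip_mid (a point): Middle of the top edge of the yellow anti-jump lip of the carrier rail, on the left (+y) load arm of a green beam comparator; turns with the beam; x away from the robot across the rail, y along it, z up. Lip 6 mm thick, 240 mm long (y +-120), top 150 mm above the bench. A seated cover's centre is about 48 mm before (-x) and 8 mm below this point. Room for three side by side.
- gutter (a point): Middle of the floor of the gutter behind the lip: 20 mm wide (x), 30 mm below the lip's top, bounded behind by the beam bar (15 mm lower than the lip) and at both ends by stops 10 mm higher than the lip. The tongue hangs in it without reaching the floor; the hook's arm rests on the lip.
- rest_bar (a point): Middle of the front of a round bar, 12 mm thick, that runs parallel to and under the lip, 11 mm before (-x) and 49 mm below lip_mid. The back of a hung cover leans on it; a tilt up to 0.15 rad is natural.
- beam (a joint): Tilt of the balance beam, rad: 0 level, positive = load arm (left) down, stops at +-0.09. Arrested, a brass yoke holds it level; released, it swings freely: a loaded carrier sinks to about 0.09 on its stop, an empty one rises.
- arrest_lever (a joint): Arrest lever angle, rad, 0 to 1: 0 = leaning towards the robot, beam arrested; 1 = leaning away, beam released. It turns about the y axis of point lever_hinge, stays where it is left and needs 3 to 6 N at its handle.
- lever_grip (a point): Middle of the red handle of the arrest lever, 95 mm from its hinge; the handle is 50 mm long along the lever, 22 mm wide and 16 mm thick along the hinge's y axis (pinch it across that). Its end is 20 mm beyond this point.
- lever_hinge (a point): Hinge of the arrest lever on the front right of the comparator's base, fixed; its axes are the comparator's (x away from the robot, y to the left along the level beam, z up). The lever stands at 0.5 rad towards -x from upright when the joint reads 0 and at 0.5 rad towards +x when it reads 1.
- clamp (a joint): Beam clamp angle, rad, 0 to 1.5: 0 = down, its arm level over the beam's counterweight end and pointing to -x (towards the robot); grows as it swings up and back about the y axis of point clamp_hinge. A stiff hinge: it stays where it is left, 2 to 3 N at the handle move it.
- clamp_grip (a point): Middle of the black handle of the beam clamp, 92 mm from its hinge (and 2 mm above the line of the arm when down); handle 50 mm long along the arm, 22 mm high, 16 mm thick along the hinge's y axis (pinch it across that). The end is 21 mm beyond this point.
- clamp_hinge (a point): Hinge of the beam clamp, at the right end of the comparator, 165 mm above the bench; axes those of the comparator, does not move.
- screw_c (a point): Middle of a brass locking screw lying on the bench, about 82 mm long, 22 mm thick. Bystander.
- plier_c (a point): Middle of a steel crimping plier with red handles, about 165 mm long, 20 mm thick. Bystander.
- shield_c (a point): Middle of an olive plastic terminal shield, 70 x 120 x 25 mm. Bystander.
- driver_c (a point): Screwdriver lying on the bench, about 200 mm long. Bystander.
- cup_c (a point): Steel bowl, 80 mm across, 70 mm high. Bystander.

How it is judged (in metres and radians):
On the way, in this order (a step that is already met when the one before it is completed fails the run):
1. all covers hang seated behind the lip, beam still arrested, clamp still up (x of cover1_c in the frame of lip_mid between -0.065 and -0.031 m and y of cover1_c in the frame of lip_mid between -0.115 and 0.115 m and z of cover1_c in the frame of lip_mid between -0.022 and 0.006 m and angle between each of cover1_c, cover2_c, cover3_c, cover4_c's own z axis and vertical below 0.3 rad and x of cover2_c in the frame of lip_mid between -0.065 and -0.031 m and y of cover2_c in the frame of lip_mid between -0.115 and 0.115 m and z of cover2_c in the frame of lip_mid between -0.022 and 0.006 m and x of cover3_c in the frame of lip_mid between -0.065 and -0.031 m and y of cover3_c in the frame of lip_mid between -0.115 and 0.115 m and z of cover3_c in the frame of lip_mid between -0.022 and 0.006 m and x of cover4_c in the frame of lip_mid between -0.065 and -0.031 m and y of cover4_c in the frame of lip_mid between -0.115 and 0.115 m and z of cover4_c in the frame of lip_mid between -0.022 and 0.006 m and value of joint arrest_lever below 0.15 rad and value of joint beam between -0.03 and 0.03 rad and value of joint clamp above 0.5 rad), for 0.3 s.
2. lever pushed over, the loaded beam released and down for a second, covers still hanging (value of joint arrest_lever above 0.8 rad and value of joint beam above 0.05 rad and x of cover1_c in the frame of lip_mid between -0.065 and -0.031 m and y of cover1_c in the frame of lip_mid between -0.115 and 0.115 m and z of cover1_c in the frame of lip_mid between -0.022 and 0.006 m and angle between each of cover1_c, cover2_c, cover3_c, cover4_c's own z axis and vertical below 0.3 rad and x of cover2_c in the frame of lip_mid between -0.065 and -0.031 m and y of cover2_c in the frame of lip_mid between -0.115 and 0.115 m and z of cover2_c in the frame of lip_mid between -0.022 and 0.006 m and x of cover3_c in the frame of lip_mid between -0.065 and -0.031 m and y of cover3_c in the frame of lip_mid between -0.115 and 0.115 m and z of cover3_c in the frame of lip_mid between -0.022 and 0.006 m and x of cover4_c in the frame of lip_mid between -0.065 and -0.031 m and y of cover4_c in the frame of lip_mid between -0.115 and 0.115 m and z of cover4_c in the frame of lip_mid between -0.022 and 0.006 m), for 1 s.
3. lever back, beam arrested level again with the covers hanging, clamp still up (all of step 1), for 0.2 s.
4. clamp swung down (value of joint clamp below 0.12 rad), for 0.2 s.
At the end, for the whole second after the job is handed in: Every cover hangs seated behind the lip: its centre 31 to 65 mm before the lip, no more than 22 mm below or 6 mm above its top edge, within 115 mm of its middle, tilted less than 0.3 rad. Lever under 0.15 rad, beam still and within 0.03 rad of level, clamp under 0.12 rad (x of cover1_c in the frame of lip_mid between -0.065 and -0.031 m and y of cover1_c in the frame of lip_mid between -0.115 and 0.115 m and z of cover1_c in the frame of lip_mid between -0.022 and 0.006 m and angle between each of cover1_c, cover2_c, cover3_c, cover4_c's own z axis and vertical below 0.3 rad and x of cover2_c in the frame of lip_mid between -0.065 and -0.031 m and y of cover2_c in the frame of lip_mid between -0.115 and 0.115 m and z of cover2_c in the frame of lip_mid between -0.022 and 0.006 m and x of cover3_c in the frame of lip_mid between -0.065 and -0.031 m and y of cover3_c in the frame of lip_mid between -0.115 and 0.115 m and z of cover3_c in the frame of lip_mid between -0.022 and 0.006 m and x of cover4_c in the frame of lip_mid between -0.065 and -0.031 m and y of cover4_c in the frame of lip_mid between -0.115 and 0.115 m and z of cover4_c in the frame of lip_mid between -0.022 and 0.006 m and value of joint arrest_lever below 0.15 rad and value of joint beam between -0.03 and 0.03 rad and value of joint clamp below 0.12 rad and velocity of joint beam between -0.05 and 0.05 rad/s); the robot touches nothing.
It fails at once if the clamp is swung down while the beam is released (value of joint clamp below 0.5 rad and value of joint arrest_lever above 0.4 rad).
It fails at once if one of the other things on the bench is knocked away (over 40 mm) (distance of any of screw_c, plier_c, shield_c, driver_c, cup_c from where it was at the start of the episode above 0.04 m).
Of cover1, cover2, cover3, cover4 only 2 to 3 are there at a start; the rules pass over those that are not, and their reading is None.
At some moment in a run one of cover1, cover2, cover3, cover4 may be knocked a few centimetres aside while the robot is not near it.
It also fails if it takes over 210 s, if anything falls off the work surface, if the arm or the gripper's body presses on something with over 40 N, if the wrist force passes 120 N, or if a joint passes its speed limit or range.

## Working session

There is one attempt and no reset: what is moved stays moved. The work goes in short steps, Python scripts to look and compute and a tool call to move; the robot and the scene stay as the last step left them, time stands still between calls to the robot, and variables do not carry over. Pictures are saved under pics/ and viewed, at most 14 in all, crops included, and the job is handed in when it is done.

Besides the shell and the picture viewer there is one more tool, called after ">>>" as name([rows], argument=value, ...), one row to a line, values as JSON. apply_moves: Moves the arm, as the interface text tells. Its arguments: {"type":"object","properties":{"targets":{"type":"array"},"force":{"type":"number"}},"required":["targets"]}

```bash
mkdir -p pics; ls
cat > h.py <<'E'
import numpy as np, cv2
from scipy.spatial.transform import Rotation as R
from cell import ctrl
def cam(n):
    d=ctrl.get_image(n); d['name']=n; return d
def save(d,fn): cv2.imwrite('pics/'+fn,d['image'][:,:,::-1])
def Rm(d):
    o=np.array(d['orientation'],float)
    return o if o.shape==(3,3) else R.from_rotvec(o).as_matrix()
def ray(d,u,v):
    f=210/np.tan(np.radians(d['vfov'])/2); x=(u-d['cx']);y=(v-d['cy'])
    if d['name']=='wrist':
        r=np.hypot(x,y);t=r/f; c=np.array([x/r*np.sin(t),-y/r*np.sin(t),-np.cos(t)])
    else: c=np.array([x/f,-y/f,-1])
    return np.array(d['eye'],float), Rm(d)@(c/np.linalg.norm(c))
def onz(d,u,v,z):
    e,r=ray(d,u,v); return e+r*(z-e[2])/r[2]
def tri(d1,p1,d2,p2):
    a,r=ray(d1,*p1);b,s=ray(d2,*p2)
    t=np.linalg.lstsq(np.c_[r,-s],b-a,rcond=None)[0]
    return (a+r*t[0]+b+s*t[1])/2, np.linalg.norm(a+r*t[0]-b-s*t[1])
def proj(d,P):
    f=210/np.tan(np.radians(d['vfov'])/2); c=Rm(d).T@(np.array(P,float)-np.array(d['eye'],float))
    x,y,z=c[0],-c[1],-c[2]
    if d['name']=='wrist':
        h=np.hypot(x,y);t=np.arctan2(h,z);return np.array([d['cx']+f*t*x/h,d['cy']+f*t*y/h])
    return np.array([d['cx']+f*x/z,d['cy']+f*y/z])
E
python3 - <<'E'
from h import *
for n in ('scene','top'):
    d=cam(n); save(d,n+'0.png'); print(n,d['vfov'],d['cx'],d['cy'],d['eye'],d['orientation'],[k for k in d])
    import pickle; pickle.dump(d,open(n+'0.pkl','wb'))
print(ctrl.get_obs())
E
```

```text
pics
scene 55.947410325291386 279.1855341081726 213.267512864874 [1208.42112931 -161.44188984 1181.00482399] [0.50797867 0.40832905 1.32715607] ['image', 'vfov', 'cx', 'cy', 'eye', 'orientation', 'name']
top 48.2405696455502 276.8739629464022 203.28174941801657 [3.86368612e+02 2.33081638e-01 1.41371293e+03] [ 0.07611323 -0.06813248 -1.56463995] ['image', 'vfov', 'cx', 'cy', 'eye', 'orientation', 'name']
{'time': 0.1, 'joint_positions': array([ 1.29999778,  0.46829239, -0.01157938,  1.60351042,  0.0059939 ,
        1.07141485, -0.05626172]), 'qvel': array([-1.47797505e-03, -2.98096334e-03, -6.78685933e-04, -2.48536740e-03,
        5.10028921e-04,  2.54186634e-05, -2.41975830e-04]), 'joint_efforts': array([ 1.02990540e-03, -5.33524954e+01,  2.15644349e-02, -2.51967895e+01,
        1.14988160e-02,  4.32901201e-03,  4.00521787e-05]), 'tcp_pos': array([ 146.60396559, -632.7441405 ,  230.44018917]), 'tcp_rot': array([-3.11969337e+00, -3.56796171e-01,  4.70657177e-04]), 'wrist_force': array([ 0.35285521, -0.28406986, -0.6315031 ]), 'moment': array([-0.05250996,  0.00709275,  0.03243001]), 'grasp_force': 0.0, 'opening': 85.55730415012216}
```

View pics/scene0.png

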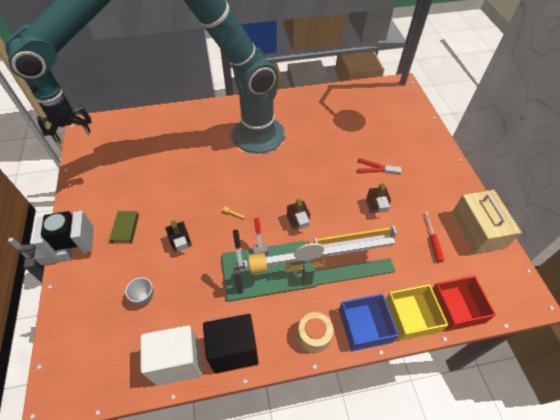

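View pics/top0.png

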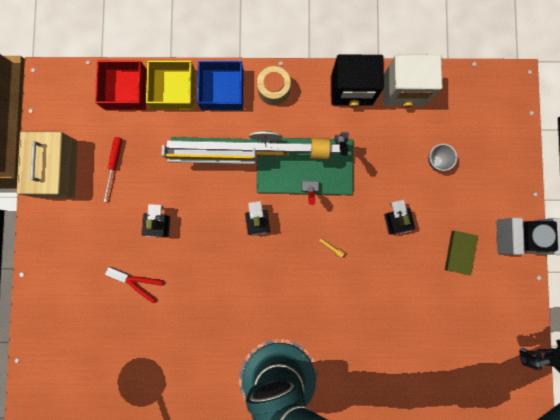

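Three covers stand at top-view pixels (156,222), (258,218) and (400,217). The rail is at about (165-285,155), the red lever at (312,195) and the black clamp at (343,140). I'll look at enlarged crops next.

Run:
```python
import pickle,cv2,numpy as np
t=pickle.load(open('top0.pkl','rb'))['image'];s=pickle.load(open('scene0.pkl','rb'))['image']
a=cv2.resize(t[120:245,135:365],None,fx=3.4,fy=3.4,interpolation=cv2.INTER_CUBIC)
cv2.imwrite('pics/t1.png',a[:,:,::-1])
b=cv2.resize(s[180:305,160:405],None,fx=3.2,fy=3.2,interpolation=cv2.INTER_CUBIC)
cv2.imwrite('pics/s1.png',b[:,:,::-1])
```

```text
(no output)
```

View pics/t1.png

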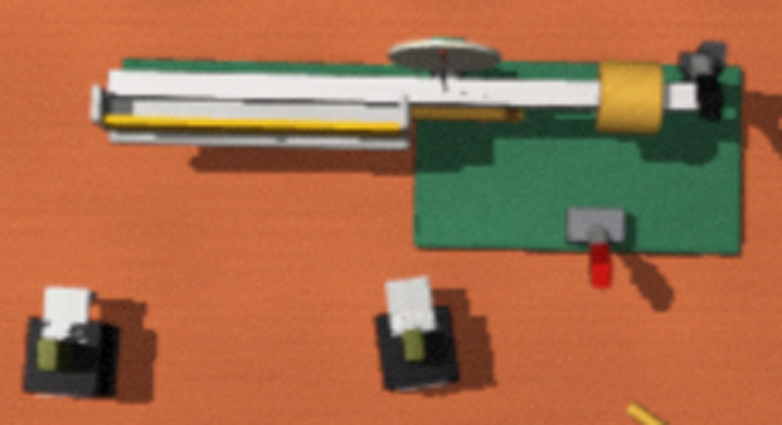

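View pics/s1.png

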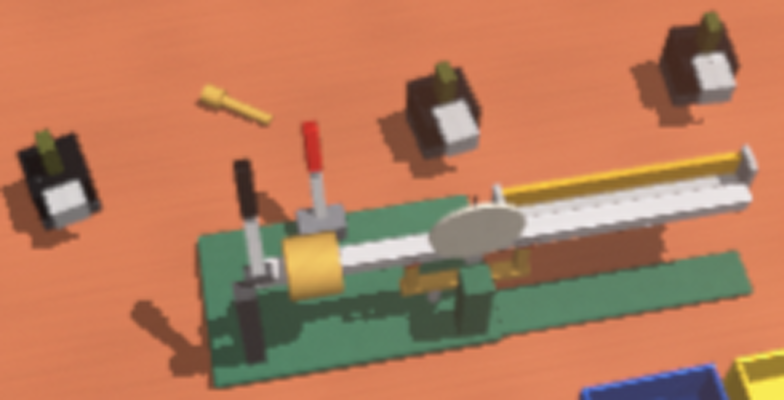

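```bash
cat > meas.py <<'E'
from h import *
import pickle
def blob(im,lo,hi,win):
    x0,y0,x1,y1=win
    hsv=cv2.cvtColor(im[y0:y1,x0:x1],cv2.COLOR_RGB2HSV)
    m=cv2.inRange(hsv,np.array(lo),np.array(hi))
    n,l,st,c=cv2.connectedComponentsWithStats(m)
    if n<2: return None
    k=1+np.argmax(st[1:,4]); return c[k]+[x0,y0],st[k]
OL=((18,80,40),(40,255,170)); WH=((0,0,140),(179,40,255))
def tops(t,wins):
    for w in wins:
        a=blob(t['image'],*OL,w); b=blob(t['image'],*WH,w)
        A=onz(t,*a[0],94);B=onz(t,*b[0],66); 
        print(a[0],a[1][2:],A,b[0],b[1][2:],B,'yaw',np.degrees(np.arctan2(*(B-A)[[1,0]])),np.linalg.norm((B-A)[:2]))
E
python3 - <<'E'
from meas import *
t=pickle.load(open('top0.pkl','rb'));s=pickle.load(open('scene0.pkl','rb'))
tops(t,[(135,198,180,245),(240,195,285,245),(380,195,425,245)])
for (w,ws) in [((135,198,180,245),(365,180,395,216)),((240,195,285,245),(284,195,315,232)),((380,195,425,245),(163,215,195,255))]:
    a=blob(t['image'],*OL,w);b=blob(s['image'],*OL,ws); print(b[0],tri(t,a[0],s,b[0]))
f=lambda u,v:(135+u/3.4,120+v/3.4)
g=lambda u,v:(160+u/3.2,180+v/3.2)
for p in [(105,119),(402,125)]: print('lip',onz(t,*f(*p),150))
for q in [(507,190),(741,157)]: print('lip s',onz(s,*g(*q),150))
print('lever tip',tri(t,f(599,284),s,g(311,124)),'lever base',tri(t,f(598,234),s,g(320,214)))
print('clamp tip',tri(t,f(711,48),s,g(242,162)),'hinge',tri(t,f(709,105),s,g(252,275)))
print('base edge',onz(t,*f(417,246),10),onz(t,*f(740,252),10))
E
```

```text
[148.56363636 223.94545455] [ 7  9 55] [447.78620985 368.54786622  94.        ] [153.33536585 211.26219512] [ 14  15 164] [485.74861012 363.68762339  66.        ] yaw -7.2957637978569085 38.27225881640317
[256.25       221.10714286] [ 7  9 56] [457.28168906  65.0895821   94.        ] [255.34972678 209.4863388 ] [ 14  16 183] [492.29781456  69.37034719  66.        ] yaw 6.969895394018845 35.27681950985981
[405.42857143 219.62857143] [11 10 70] [ 463.50597483 -354.59535206   94.        ] [398.73780488 207.8902439 ] [ 16  16 164] [ 498.88662876 -343.55843342   66.        ] yaw 17.325198403695836 37.0621673133835
[382.2 186.9] (array([446.85472149, 363.57993932, 108.16693241]), np.float64(2.021450510852262))
[299.08163265 204.85714286] (array([457.18314005,  65.20214658,  96.85589635]), np.float64(0.5167053200892681))
[175.         227.70731707] (array([ 463.8190982 , -352.83775182,   92.52442343]), np.float64(4.192781682312152))
lip [633.98433378 311.20794352 150.        ]
lip [630.10577228  72.19403919 150.        ]
lip s [631.11216234  82.57783972 150.        ]
lip s [639.6434997 313.422256  150.       ]
lever tip (array([504.92169746, -86.20706646, 126.85200274]), np.float64(2.4103046792852374)) lever base (array([557.06456455, -90.48002604,  36.6583901 ]), np.float64(4.579785743984052))
clamp tip (array([ 654.41551875, -156.62892827,  311.33712966]), np.float64(5.619018001835878)) hinge (array([ 654.8132133 , -172.78280641,  118.89142419]), np.float64(11.921889290093073))
base edge [548.50403386  65.80648633  10.        ] [ 544.479799   -220.12208216   10.        ]
```

```bash
cat >> h.py <<'E'
def go(x,y,z,h=None):
    """print shift in tool axes from the present pose to (x,y,z), heading of tool x = h"""
    o=ctrl.get_obs(); M=R.from_rotvec(o['tcp_rot']).as_matrix(); h0=np.arctan2(M[1,0],M[0,0])
    d=M.T@(np.array([x,y,z])-o['tcp_pos'])
    print('t',round(o['time'],2),'tcp',o['tcp_pos'].round(1),'head',round(h0,4),'tilt',M[2].round(3),'F',o['wrist_force'].round(1),'open',round(o['opening'],1),'| shift',d.round(1),'dist',np.linalg.norm(d).round(0),'yaw',None if h is None else round(h0-h,4))
E
python3 -c "
from h import *
go(463,-354,230,.3)"
```

```text
t 0.1 tcp [ 146.6 -632.7  230.4] head 0.2277 tilt [-0.    -0.002 -1.   ] F [ 0.4 -0.3 -0.6] open 85.6 | shift [ 371.2 -200.1    0.7] dist 422.0 yaw -0.0723
```

>>> apply_moves([
  [[100, 31, -17, 0, 0], [100, 31, -17, 0, 0], [100, 31, -17, 0, 0], [100, 31, -17, 0, 0], [100, 31, -17, 0, 0], [100, 31, -17, 0, 0], [100, 31, -17, 0, 0], [100, 31, -17, 0, 0], [100, 31, -17, 0, 0], [100, 31, -16, 0, 0], [100, 31, -16, 0, 0], [100, 31, -15, 0, 0]],
], force=40)

```text
time: 1.3
tcp_pos: [464.7, -353.1, 230.9]
tcp_rot: [-3.121, -0.357, 0.001]
wrist_force: [1.2, -0.8, 0.1]
opening: 85.6
grasp_force: 0.0
```

```bash
python3 -c "
from h import *
go(463,-354,230,.3)
d=cam('wrist');save(d,'w1.png');import pickle;pickle.dump(d,open('w1.pkl','wb'));print(d['vfov'],d['cx'],d['cy'],d['eye'],Rm(d)[:,2])
for P in [(463,-354,115),(463,-354,70),(500,-343,66)]: print(proj(d,P))"
```

```text
t 1.3 tcp [ 464.7 -353.1  230.9] head 0.2278 tilt [-0.001 -0.001 -1.   ] F [ 1.2 -0.8  0.1] open 85.6 | shift [-1.8  0.5  0.9] dist 2.0 yaw -0.0722
65.70646984690485 278.2250076194204 208.82052026714953 [ 537.08497597 -335.18845027  373.37414051] [0.28531244 0.06586983 0.95616838]
[280.23702463 205.69935374]
[279.97549846 192.42910148]
[277.52377031 152.06866689]
```

View pics/w1.png

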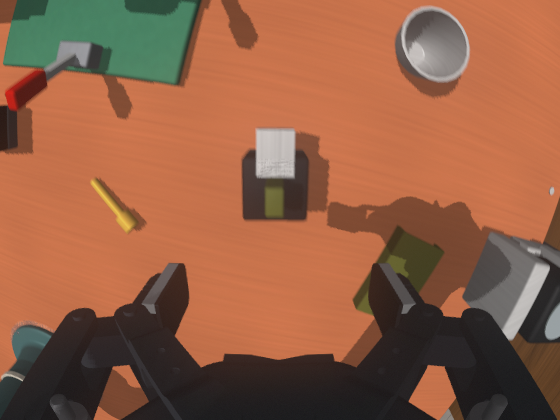

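The wrist view shows the right-hand cover with its tab at about (275,198) and body front edge near (243-308,219). The hook points up in the image, so the cover is nearly aligned with the tool.

```bash
cat > cov.py <<'E'
from meas import *
def wcov(d,win):
    """cover centre and heading from the wrist view: bottom (front) edge of dark body at z=70; white arm"""
    x0,y0,x1,y1=win; im=d['image'][y0:y1,x0:x1]
    dark=(im.max(2)<62).astype(np.uint8)
    n,l,st,c=cv2.connectedComponentsWithStats(dark); k=1+np.argmax(st[1:,4])
    ol=blob(d['image'],(18,60,30),(42,255,170),win); wh=blob(d['image'],(0,0,150),(179,40,255),win)
    m=(l==k).astype(np.uint8)
    cols=np.arange(st[k,0]+6,st[k,0]+st[k,2]-6); bot=[np.nonzero(m[:,q])[0].max() for q in cols]
    p=np.polyfit(cols,bot,1)
    pts=[onz(d,x0+q+.0,y0+np.polyval(p,q)+.5,70) for q in (st[k,0],st[k,0]+st[k,2]-1)]
    e=pts[0]-pts[1]; h=np.arctan2(e[1],e[0])-np.pi/2
    c=(pts[0]+pts[1])/2+32*np.array([np.cos(h),np.sin(h),0])
    T=onz(d,*ol[0],0); 
    W=onz(d,*wh[0],64)
    print('dark',st[k]+[x0,y0,0,0,0],'edge len',np.linalg.norm(e).round(1),'h',round(h,3),'centre',c.round(1),'tab',ol[0].round(1),ol[1],onz(d,*ol[0],100).round(1),'W',W.round(1),'h2',np.arctan2(*(W-c)[[1,0]]).round(3))
    return c,h
E
python3 -c "
from cov import *
d=pickle.load(open('w1.pkl','rb')); wcov(d,(225,110,325,240))
"
```

```text
dark [284 180  20  30 466] edge len 18.6 h 0.179 centre [ 481.7 -364.9   70. ] tab [273.7 198.3] [ 39  69  21  39 746] [ 464. -348.  100.] W [ 498.7 -340.7   64. ] h2 0.957
```

```bash
python3 - <<'E'
from cov import *
d=pickle.load(open('w1.pkl','rb')); im=d['image']
print(im[190:224:4,255].tolist(), im[200,300],im[200,320],im[205,236:248].tolist())
s=open('cov.py').read().replace("dark=(im.max(2)<62)","dark=(im[:,:,0].astype(int)<80)")
open('cov.py','w').write(s)
E
python3 -c "
from cov import *
d=pickle.load(open('w1.pkl','rb')); wcov(d,(225,110,325,240))"
```

```text
[[71, 56, 52], [71, 55, 51], [70, 53, 49], [70, 52, 48], [69, 52, 46], [70, 52, 46], [71, 51, 46], [74, 52, 46], [187, 108, 72]] [59 43 38] [125  75  52] [[196, 113, 75], [196, 113, 76], [196, 114, 76], [195, 113, 76], [195, 113, 76], [184, 107, 72], [147, 86, 61], [85, 57, 47], [72, 52, 47], [72, 53, 49], [72, 53, 47], [72, 54, 49]]
dark [ 243  151   65   68 2581] edge len 63.2 h 0.228 centre [ 467.3 -348.    70. ] tab [273.7 198.3] [ 39  69  21  39 746] [ 464. -348.  100.] W [ 498.7 -340.7   64. ] h2 0.226
```

>>> apply_moves([
  [[100, 3.5, -4.5, 25, 0], [70, 0, 0, 35, 0], [60, 0, 0, 35, 0], [60, 0, 0, 30, 0], [60, 0, 0, 15, 0], [60, 0, 0, 10, 0], [60, 0, 0, 0, 0], [0, 0, 0, 0, 0], [0, 0, 0, 0, 0], [0, 0, 0, 0, 0], [0, 0, 0, 0, 0]],
], force=50)

```text
time: 2.45
tcp_pos: [467.4, -350.0, 82.8]
tcp_rot: [3.119, 0.357, 0.003]
wrist_force: [0.7, -1.1, 6.6]
opening: 15.3
grasp_force: 50.8
```

```bash
python3 -c "
from h import *
go(587,119,230,-0.02)"
```

```text
t 2.45 tcp [ 467.4 -350.    82.8] head 0.2277 tilt [ 0.002  0.002 -1.   ] F [ 0.7 -1.1  6.6] open 15.3 | shift [ 222.7 -429.5 -147.8] dist 506.0 yaw 0.2477
```

>>> apply_moves([
  [[0, 0, 0, -15, 0], [0, 0, 0, -25, 0], [0, 0, 0, -35, 0], [0, 0, 0, -35, 0], [0, 0, 0, -35, 0], [0, 0, 0, -25, 0], [0, 0, 0, -10, 0], [0, 3, -15, 0, 0], [0, 8, -26, 0, 0]],
], force=60)

```text
time: 3.35
tcp_pos: [466.1, -306.8, 259.7]
tcp_rot: [-3.121, -0.351, 0.004]
wrist_force: [-0.9, -0.4, -3.6]
opening: 15.1
grasp_force: 58.9
```

>>> apply_moves([
  [[0, 11, -38, 0, 0], [0, 11, -38, 0, 0], [0, 11, -38, 0, 0], [0, 11, -38, 0, 0], [0, 11, -38, 0, 0], [0, 11, -38, 0, 0], [0, 11, -38, 0, 0], [0, 11, -38, 0, 0], [0, 11, -38, 0, 0.06], [0, 10, -38, 0, 0.06], [0, 8, -28, 0, 0.06], [0, 3, -10, 0, 0.06]],
])

```text
time: 4.55
tcp_pos: [495.5, 131.2, 259.3]
tcp_rot: [-3.14, 0.013, 0.006]
wrist_force: [-0.7, -0.0, -2.8]
opening: 14.9
grasp_force: 59.1
```

```bash
python3 -c "
from h import *
go(490,119,260,-0.02)
d=cam('wrist');save(d,'w2.png');import pickle;pickle.dump(d,open('w2.pkl','wb'))
for P in [(633,75,150),(633,195,150),(634,315,150)]: print(proj(d,P))"
```

```text
t 4.55 tcp [495.5 131.2 259.3] head -0.0086 tilt [-0.004 -0.001 -1.   ] F [-0.7 -0.  -2.8] open 14.9 | shift [-5.4 12.3 -0.7] dist 13.0 yaw 0.0114
[351.41207474  33.8279365 ]
[196.03076836  35.78240709]
[68.78621222 56.01099265]
```

View pics/w2.png

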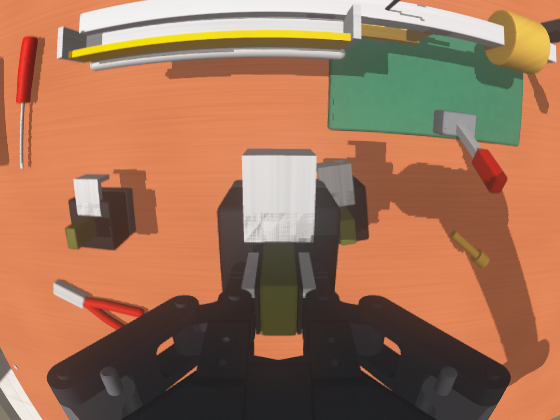

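The held cover's hook arm ends along row 151 (columns 243-316). The yellow lip runs from (72,53) to (351,37), and the other two covers have not moved.

Run:
```python
from cov import *
d=pickle.load(open('w2.pkl','rb')); im=d['image']
hsv=cv2.cvtColor(im,cv2.COLOR_RGB2HSV); m=cv2.inRange(hsv,np.array((20,150,90)),np.array((34,255,255)))
m[80:]=0; m[:,356:]=0
P=[]
for u in range(70,356,8):
    r=np.nonzero(m[:,u])[0]
    if len(r)>2:
        p=onz(d,u,r.min()-.0,150); P.append(p); 
P=np.array(P); k=np.polyfit(P[:,1],P[:,0],1); print('lip rear x=',k, 'res',(P[:,0]-np.polyval(k,P[:,1])).round(1))
c=np.nonzero(m.sum(0)>2*255)[0]; print('cols',c.min(),c.max()); 
for u in (c.min(),c.max()):
    r=np.nonzero(m[:,u])[0]; print(u,r.min(),r.max(),onz(d,u,r.min(),150))
for pix in [(243,151),(316,151)]: print('arm end z242',onz(d,*pix,242))
for pix in [(243,241),(315,241)]: print('arm root z242',onz(d,*pix,242))
for pix in [(505,178),(466,119)]: print('lever',onz(d,*pix,120))
go(490,119,260,-0.02)
```

```text
lip rear x= [2.16483627e-02 6.31137991e+02] res [ 0.5  0.7  0.1  0.5  0.  -0.4 -0.7 -0.  -0.2 -0.3 -0.3 -0.3 -0.2 -0.1
  0.1 -0.5 -0.2  0.2 -0.2  0.3  0.  -0.2 -0.4  0.3  0.3  0.3  0.3  0.4
 -0.2 -0.   0.2 -0.3  0.1 -0.2  0.3 -0. ]
cols 69 350
69 52 57 [637.70350049 314.8119941  150.        ]
350 34 40 [632.77541146  76.12689768 150.        ]
arm end z242 [550.83094898 149.35343804 242.        ]
arm end z242 [550.55744678 113.32122787 242.        ]
arm root z242 [502.98510843 151.16334813 242.        ]
arm root z242 [502.68005565 112.72951588 242.        ]
lever [ 515.14849574 -106.80859945  120.        ]
lever [571.692803   -48.02491594 120.        ]
t 4.6 tcp [495.8 131.5 259.3] head -0.0104 tilt [-0.004 -0.002 -1.   ] F [ 0.8  2.4 -2.9] open 15.5 | shift [-5.7 12.6 -0.7] dist 14.0 yaw 0.0096
```

>>> apply_moves([
  [[0, 10, 2, 0, 0.01], [0, 20, 3, 0, 0], [0, 25, 3, 0, 0], [0, 20, 2, 10, 0], [0, 10, 1, 15, 0], [0, 5, 0, 15, 0], [0, 0, 0, 10, 0], [0, 0, 0, 3, 0], [0, 0, 0, 0, 0], [0, 0, 0, 0, 0]],
])

```text
time: 5.6
tcp_pos: [587.8, 114.0, 209.0]
tcp_rot: [-3.141, 0.034, -0.002]
wrist_force: [-0.1, -0.2, -3.3]
opening: 15.0
grasp_force: 59.0
```

```bash
python3 -c "
from h import *
go(586.2,119.5,205,-0.02)
d=cam('wrist');save(d,'w3.png');import pickle;pickle.dump(d,open('w3.pkl','wb'))
"
```

```text
t 5.6 tcp [587.8 114.  209. ] head -0.0218 tilt [ 0.001 -0.    -1.   ] F [-0.1 -0.2 -3.3] open 15.0 | shift [-1.7 -5.5  4. ] dist 7.0 yaw -0.0018
```

View pics/w3.png

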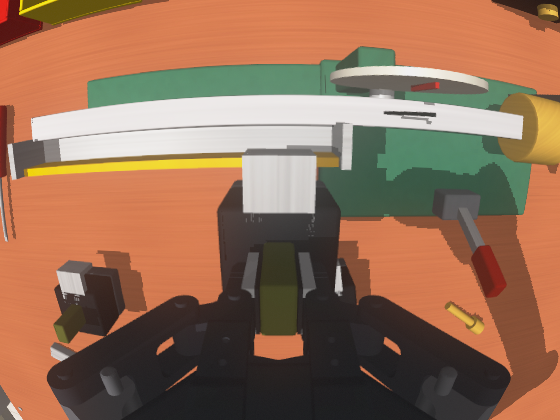

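The hook is now over the gutter: the arm's end is at row 150, beyond the yellow lip at row 158. I'll quantify the offset.

```bash
cat > lip.py <<'E'
from cov import *
def lip(d):
    hsv=cv2.cvtColor(d['image'],cv2.COLOR_RGB2HSV); m=cv2.inRange(hsv,np.array((20,150,90)),np.array((34,255,255)))
    m[:110]=0; m[200:]=0; P=[]
    for u in list(range(20,236,6))+list(range(322,338,3)):
        r=np.nonzero(m[:,u])[0]
        if len(r)>1: P.append(onz(d,u,r.min(),150))
    P=np.array(P);k=np.polyfit(P[:,1],P[:,0],1);return k,np.abs(P[:,0]-np.polyval(k,P[:,1])).max()
E
python3 - <<'E'
from lip import *
d=pickle.load(open('w3.pkl','rb')); print(lip(d))
im=d['image'];print(im[140:162,280].tolist())
for z in (189,192,195): print([onz(d,*p,z).round(1) for p in ((243,150),(316,150))])
print('post', onz(d,340,150,160))
E
```

```text
(array([2.13129893e-02, 6.31553007e+02]), np.float64(0.6724517029460912))
[[220, 217, 215], [219, 216, 214], [219, 217, 215], [220, 218, 216], [221, 218, 216], [222, 220, 218], [223, 221, 219], [220, 218, 216], [196, 192, 189], [116, 112, 111], [111, 107, 106], [112, 109, 106], [113, 109, 108], [114, 111, 109], [118, 115, 113], [155, 152, 150], [214, 210, 208], [214, 211, 209], [214, 210, 208], [214, 211, 208], [214, 211, 208], [214, 210, 207]]
[array([643.6, 131.6, 189. ]), array([642.9,  95. , 189. ])]
[array([644. , 131.3, 192. ]), array([643.2,  95.3, 192. ])]
[array([644.3, 131. , 195. ]), array([643.6,  95.7, 195. ])]
post [639.4320121   77.18248513 160.        ]
```

Run:
```python
from lip import *
d=pickle.load(open('w3.pkl','rb'))
print(onz(d,280,155.3,192),onz(d,280,148.7,166))
go(586,119.5,205,-.02)
```

```text
[640.82940437 113.13853574 192.        ] [641.2198939  112.98771914 166.        ]
t 5.65 tcp [588.  114.  209.2] head -0.0218 tilt [ 0.001 -0.    -1.   ] F [-0.  -0.1 -1.6] open 15.1 | shift [-2.1 -5.4  4.2] dist 7.0 yaw -0.0018
```

>>> apply_moves([
  [[0, 2, 0, 0, 0], [0, 0, 0, 8, 0], [0, 0, 0, 10, 0], [0, 0, 0, 8, 0], [0, 0, 0, 4, 0], [0, 0, 0, 3, 0], [0, 0, 0, 2, 0], [0, 0, 0, 0, 0], [0, 0, 0, 0, 0]],
])

```text
time: 6.55
tcp_pos: [590.0, 113.8, 173.5]
tcp_rot: [-3.141, 0.035, -0.001]
wrist_force: [-0.5, 0.2, -2.9]
opening: 15.2
grasp_force: 59.1
```

```bash
python3 -c "
from h import *
go(588,114,170.8,-0.02)
d=cam('wrist');save(d,'w4.png');import pickle;pickle.dump(d,open('w4.pkl','wb'))
"
```

```text
t 6.55 tcp [590.  113.8 173.5] head -0.0223 tilt [ 0. -0. -1.] F [-0.5  0.2 -2.9] open 15.2 | shift [-2.  -0.2  2.7] dist 3.0 yaw -0.0023
```

View pics/w4.png

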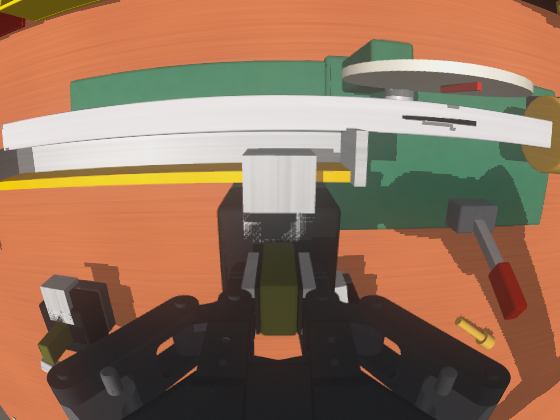

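The hook arm crosses the lip and its tongue is down in the gutter, with no contact force. I'll seat it and let go.

>>> apply_moves([
  [[0, 0, 0, 1, 0], [0, 0, 0, 1, 0], [0, 0, 0, 1, 0], [0, 0, 0, 0, 0]],
])

```text
time: 7.0
tcp_pos: [589.9, 113.8, 170.8]
tcp_rot: [3.141, -0.035, 0.0]
wrist_force: [-2.1, -0.5, 1.3]
opening: 15.2
grasp_force: 59.7
```

>>> apply_moves([
  [[0, 0, 0, 1, 0], [0, 0, 0, 0, 0], [10, 0, 0, 0, 0], [25, 0, 0, 0, 0], [40, 0, 0, 0, 0], [55, 0, 0, 0, 0], [55, 0, 0, 0, 0], [55, 0, 0, 0, 0]],
])

```text
time: 7.8
tcp_pos: [589.8, 113.7, 169.1]
tcp_rot: [-3.141, 0.035, 0.0]
wrist_force: [-0.4, 0.9, 0.1]
opening: 46.9
grasp_force: 0.0
```

>>> apply_moves([
  [[55, 0, 0, -10, 0], [55, 0, 0, -20, 0], [55, 0, 0, -30, 0], [55, 0, 0, -30, 0], [55, -20, 0, -10, 0], [55, -30, 0, 0, 0], [55, -30, 0, 0, 0], [55, -20, 0, 0, 0], [100, 0, 0, 0, 0]],
])

```text
time: 8.7
tcp_pos: [487.9, 116.4, 270.3]
tcp_rot: [3.141, -0.032, 0.001]
wrist_force: [0.0, 0.6, -0.1]
opening: 60.2
grasp_force: 0.0
```

```bash
python3 -c "
from h import *
go(457,66,230,0.1)
d=cam('wrist');save(d,'w5.png');import pickle;pickle.dump(d,open('w5.pkl','wb'))
"
```

```text
t 8.7 tcp [487.9 116.4 270.3] head -0.0206 tilt [ 0.001  0.001 -1.   ] F [ 0.   0.6 -0.1] open 60.2 | shift [-29.9  51.   40.3] dist 72.0 yaw -0.1206
```

View pics/w5.png

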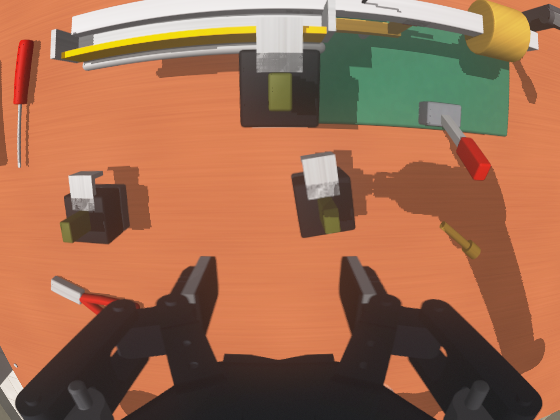

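The first cover hangs over the lip at (280,75). The next cover is at (325,200).

```bash
python3 -c "
from cov import *
d=pickle.load(open('w5.pkl','rb'))
c,h=wcov(d,(280,140,366,250)); go(c[0],c[1],200,h)
"
```

```text
dark [322 167  33  64 920] edge len 71.4 h -0.99 centre [461.9  23.3  70. ] tab [328.8 215.4] [ 38  57  23  37 596] [458.6  66.3 100. ] W [492.8  71.2  64. ] h2 0.998
t 8.75 tcp [489.7 116.1 270.4] head -0.0216 tilt [ 0.002  0.    -1.   ] F [ 0.8  0.7 -0.3] open 67.3 | shift [-25.9  93.3  70.4] dist 120.0 yaw 0.9682
```

>>> apply_moves([
  [[100, -10, 15, 10, 0], [100, -12, 20, 20, 0], [100, -6, 15, 10, -0.08], [100, 0, 0, 0, -0.085], [100, 0, 0, 0, 0]],
])

```text
time: 9.25
tcp_pos: [461.8, 66.1, 229.3]
tcp_rot: [-3.133, -0.222, -0.001]
wrist_force: [-0.7, 0.3, 1.0]
opening: 85.5
grasp_force: 0.0
```

```bash
sed -i 's/astype(int)<80)/astype(int)<TH)/; s/^def wcov/TH=88\ndef wcov/' cov.py; python3 -c "
from cov import *
d=cam('wrist');save(d,'w6.png');import pickle;pickle.dump(d,open('w6.pkl','wb'))
c,h=wcov(d,(225,110,325,240)); go(c[0],c[1],83,h)
"
```

```text
dark [ 246  154   67   72 2930] edge len 65.4 h 0.142 centre [458.8  66.1  70. ] tab [279.  203.9] [ 45  74  19  40 739] [457.7  66.  100. ] W [493.7  71.7  64. ] h2 0.161
t 9.3 tcp [462.   66.5 229.6] head 0.1402 tilt [ 0.001 -0.    -1.   ] F [-0.7 -0.8  0.1] open 85.1 | shift [-3.400e+00  1.000e-01  1.466e+02] dist 147.0 yaw -0.0016
```

>>> apply_moves([
  [[90, -5, 0, 25, 0], [70, 0, 0, 35, 0], [60, 0, 0, 35, 0], [60, 0, 0, 30, 0], [60, 0, 0, 15, 0], [60, 0, 0, 6, 0], [60, 0, 0, 0, 0], [0, 0, 0, 0, 0], [0, 0, 0, 0, 0], [0, 0, 0, 0, 0], [0, 0, 0, 0, 0]],
], force=60)

```text
time: 10.4
tcp_pos: [456.6, 65.8, 84.1]
tcp_rot: [3.133, 0.223, 0.003]
wrist_force: [0.2, -1.0, 5.0]
opening: 15.0
grasp_force: 62.2
```

>>> apply_moves([
  [[0, 0, 0, -10, 0], [0, 0, 0, -20, 0], [0, 0, 0, -25, 0], [0, 0, 0, -30, 0], [0, 0, 0, -30, 0], [0, 0, 0, -20, 0], [0, 0, 0, -5, 0], [0, 0, 0, 0, 0]],
])

```text
time: 11.2
tcp_pos: [455.7, 65.8, 223.7]
tcp_rot: [3.133, 0.224, 0.002]
wrist_force: [-0.1, -0.6, -1.9]
opening: 15.1
grasp_force: 61.3
```

```bash
python3 -c "
from h import *
go(500,195,225,-0.02)
"
```

```text
t 11.2 tcp [455.7  65.8 223.7] head 0.1426 tilt [ 0.001  0.    -1.   ] F [-0.1 -0.6 -1.9] open 15.1 | shift [  62.2 -121.6   -1.3] dist 137.0 yaw 0.1626
```

>>> apply_moves([
  [[0, 3, -15, 0, 0], [0, 4, -30, 0, 0], [0, 5, -35, 0, 0], [0, 4, -30, 0, 0], [0, 2, -18, 0, 0.04], [0, 0, 0, 0, 0.06], [0, 0, 0, 0, 0.06], [0, 0, 0, 0, 0]],
])

```text
time: 12.0
tcp_pos: [454.2, 194.9, 221.5]
tcp_rot: [3.14, -0.026, -0.005]
wrist_force: [-1.2, -0.3, -2.8]
opening: 15.0
grasp_force: 61.1
```

>>> apply_moves([
  [[0, 10, 0, 0, 0], [0, 20, 0, 0, 0], [0, 25, -1, 0, 0], [0, 25, -1, 0, 0], [0, 25, -1, 0, 0], [0, 17, 0, 4, 0], [0, 8, 0, 6, 0], [0, 0, 0, 4, 0], [0, 0, 0, 0, 0], [0, 0, 0, 0, 0]],
])

```text
time: 13.0
tcp_pos: [584.5, 196.1, 209.1]
tcp_rot: [3.141, -0.026, -0.002]
wrist_force: [-0.2, 0.2, -2.4]
opening: 14.7
grasp_force: 61.1
```

```bash
python3 -c "
from lip import *
d=cam('wrist');save(d,'w7.png');import pickle;pickle.dump(d,open('w7.pkl','wb'))
go(589,195,205,-0.02)
print(lip(d)); c=d['image'][:,280].astype(int); print(list(enumerate(c[138:170,0],138)))
"
```

```text
t 13.05 tcp [584.7 196.1 209.5] head -0.0164 tilt [-0.  0. -1.] F [-0.2  0.6 -2.5] open 15.2 | shift [4.3 1.1 4.5] dist 6.0 yaw 0.0036
(array([2.65483217e-02, 6.29999833e+02]), np.float64(0.7646999334091333))
[(138, np.int64(214)), (139, np.int64(213)), (140, np.int64(181)), (141, np.int64(130)), (142, np.int64(112)), (143, np.int64(111)), (144, np.int64(112)), (145, np.int64(132)), (146, np.int64(204)), (147, np.int64(211)), (148, np.int64(211)), (149, np.int64(210)), (150, np.int64(210)), (151, np.int64(209)), (152, np.int64(209)), (153, np.int64(209)), (154, np.int64(209)), (155, np.int64(209)), (156, np.int64(208)), (157, np.int64(208)), (158, np.int64(209)), (159, np.int64(208)), (160, np.int64(208)), (161, np.int64(208)), (162, np.int64(208)), (163, np.int64(208)), (164, np.int64(208)), (165, np.int64(208)), (166, np.int64(208)), (167, np.int64(207)), (168, np.int64(208)), (169, np.int64(208))]
```

View pics/w7.png

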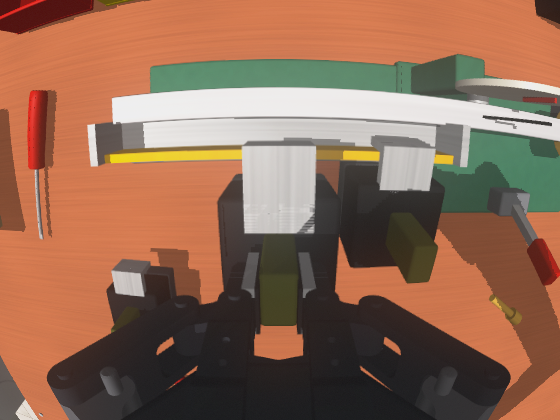

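The held cover is above the middle slot and cover 1 hangs seated at its right (405,165).

Run:
```python
from lip import *
d=pickle.load(open('w7.pkl','rb'))
print(onz(d,280,145.4,191),onz(d,280,140.6,165))
```

```text
[642.29165245 195.43033545 191.        ] [642.3914982  195.27677913 165.        ]
```

>>> apply_moves([
  [[0, 2, 0, 0, 0], [0, 0, 0, 8, 0], [0, 0, 0, 10, 0], [0, 0, 0, 8, 0], [0, 0, 0, 4, 0], [0, 0, 0, 3, 0], [0, 0, 0, 2, 0], [0, 0, 0, 1, 0], [0, 0, 0, 1, 0], [0, 0, 0, 0, 0], [0, 0, 0, 0, 0]],
])

```text
time: 14.15
tcp_pos: [587.5, 195.9, 172.5]
tcp_rot: [-3.141, 0.027, -0.001]
wrist_force: [0.3, 0.3, -1.8]
opening: 15.4
grasp_force: 61.1
```

>>> apply_moves([
  [[0, 0, 0, 1, 0], [0, 0, 0, 1, 0], [0, 0, 0, 0, 0], [0, 0, 0, 0, 0]],
])

```text
time: 14.55
tcp_pos: [587.6, 196.1, 171.3]
tcp_rot: [-3.141, 0.027, -0.001]
wrist_force: [-2.8, -1.0, 4.5]
opening: 15.1
grasp_force: 62.3
```

Contact at the expected seating height. I'll release and go look at the third cover.

>>> apply_moves([
  [[10, 0, 0, 0, 0], [20, 0, 0, 0, 0], [35, 0, 0, 0, 0], [45, 0, 0, 0, 0], [45, 0, 0, 0, 0], [45, 0, 0, 0, 0], [45, 0, 0, -10, 0], [45, 0, 0, -20, 0], [45, 0, 0, -30, 0], [45, 0, 0, -30, 0], [45, -15, 0, -10, 0], [45, -30, 0, 0, 0]],
])

```text
time: 15.75
tcp_pos: [544.5, 196.9, 273.1]
tcp_rot: [-3.139, 0.03, -0.008]
wrist_force: [-0.7, 0.5, 0.2]
opening: 37.9
grasp_force: 0.0
```

>>> apply_moves([
  [[60, -35, -10, 0, 0], [80, -35, -30, 0, 0], [100, -15, -35, 0, 0], [100, 0, -35, 5, 0], [100, 0, -35, 10, 0.05], [100, 0, -20, 15, 0.05], [100, 0, -5, 10, 0.0], [100, 0, 0, 0, 0], [100, 0, 0, 0, 0]],
])

```text
time: 16.65
tcp_pos: [462.3, 366.8, 230.5]
tcp_rot: [3.135, -0.185, 0.0]
wrist_force: [-0.6, -0.0, -0.4]
opening: 85.4
grasp_force: 0.0
```

```bash
python3 -c "
from cov import *
d=cam('wrist');save(d,'w8.png');import pickle;pickle.dump(d,open('w8.pkl','wb'))
go(448,366,230,-.12)
for P in [(448,366,115),(486,362,66)]: print(proj(d,P))
c,h=wcov(d,(225,110,325,240)); go(c[0],c[1],230,h)
"
```

```text
t 16.7 tcp [462.6 366.8 230.9] head -0.1185 tilt [ 0.001  0.    -1.   ] F [ 0.4 -0.3  0.5] open 85.6 | shift [-14.4   2.5   0.9] dist 15.0 yaw 0.0015
[282.34267281 219.54170191]
[281.28024239 164.91908545]
dark [ 250  161   67   75 2900] edge len 66.2 h -0.063 centre [451.5 366.   70. ] tab [284.2 213.6] [ 50  83  20  42 745] [448.2 364.1 100. ] W [483.4 362.6  64. ] h2 -0.105
t 16.7 tcp [462.6 366.8 230.9] head -0.1185 tilt [ 0.001  0.    -1.   ] F [ 0.4 -0.3  0.5] open 85.6 | shift [-11.    2.1   0.9] dist 11.0 yaw -0.0554
```

View pics/w8.png

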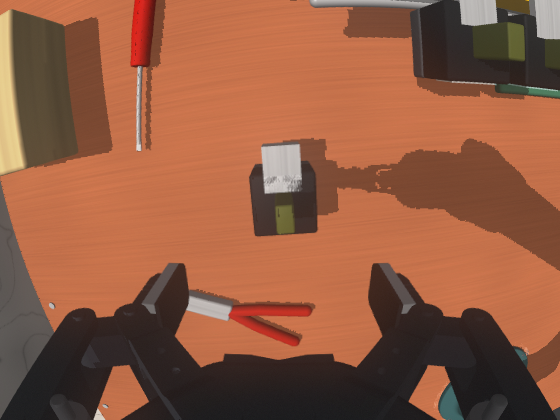

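>>> apply_moves([
  [[90, -13, 2, 15, -0.045], [70, 0, 0, 35, 0], [60, 0, 0, 35, 0], [60, 0, 0, 35, 0], [60, 0, 0, 20, 0], [60, 0, 0, 6, 0], [60, 0, 0, 0, 0], [0, 0, 0, 0, 0], [0, 0, 0, 0, 0], [0, 0, 0, 0, 0], [0, 0, 0, 0, 0]],
], force=60)

```text
time: 17.8
tcp_pos: [449.4, 367.6, 85.1]
tcp_rot: [-3.139, 0.114, -0.002]
wrist_force: [-0.4, -1.2, 3.3]
opening: 15.1
grasp_force: 61.2
```

>>> apply_moves([
  [[0, 0, 0, -10, 0], [0, 0, 0, -20, 0], [0, 0, 0, -25, 0], [0, 0, 0, -30, 0], [0, 0, 0, -30, 0], [0, 0, 0, -20, 0], [0, 0, 0, -5, 0], [0, 0, 0, 0, 0]],
])

```text
time: 18.6
tcp_pos: [448.7, 367.6, 224.8]
tcp_rot: [-3.139, 0.113, -0.001]
wrist_force: [-0.2, 0.3, -2.8]
opening: 15.2
grasp_force: 60.4
```

```bash
python3 -c "
from h import *
go(456,276,222,-0.02);go(582,276,222,-0.02)
"
```

```text
t 18.6 tcp [448.7 367.6 224.8] head -0.0721 tilt [ 0.001 -0.    -1.   ] F [-0.2  0.3 -2.8] open 15.2 | shift [13.9 90.9  2.7] dist 92.0 yaw -0.0521
t 18.6 tcp [448.7 367.6 224.8] head -0.0721 tilt [ 0.001 -0.    -1.   ] F [-0.2  0.3 -2.8] open 15.2 | shift [139.6  81.8   2.8] dist 162.0 yaw -0.0521
```

>>> apply_moves([
  [[0, 1, 15, 0, 0], [0, 2, 25, 0, 0], [0, 2, 28, 0, 0], [0, 2, 18, 0, -0.025], [0, 0, 8, 0, -0.03], [0, 0, 0, 0, 0]],
])

```text
time: 19.2
tcp_pos: [448.7, 270.2, 222.7]
tcp_rot: [3.139, -0.032, -0.004]
wrist_force: [0.6, 0.1, -2.8]
opening: 15.0
grasp_force: 60.4
```

>>> apply_moves([
  [[0, 10, 0, 0, 0], [0, 20, 0, 0, 0], [0, 25, -1, 0, 0], [0, 25, -1, 0, 0], [0, 25, -1, 0, 0], [0, 20, 0, 4, 0], [0, 10, 0, 6, 0], [0, 0, 0, 4, 0], [0, 0, 0, 0, 0], [0, 0, 0, 0, 0]],
])

```text
time: 20.2
tcp_pos: [582.9, 274.5, 210.0]
tcp_rot: [3.141, -0.025, -0.002]
wrist_force: [-0.6, 0.7, -3.2]
opening: 15.2
grasp_force: 60.4
```

```bash
python3 -c "
from lip import *
d=cam('wrist');save(d,'w9.png');import pickle;pickle.dump(d,open('w9.pkl','wb'))
go(586,273,205,-0.02)
hsv=cv2.cvtColor(d['image'],cv2.COLOR_RGB2HSV); m=cv2.inRange(hsv,np.array((20,150,90)),np.array((34,255,255)))
for u in range(130,460,10):
    r=np.nonzero(m[110:230,u])[0]
    if len(r)>1: p=onz(d,u,110+r.min(),150); print(u,110+r.min(),r.max()-r.min(),p[:2].round(1),end=';')
c=d['image'][:,280].astype(int); print([(int(a),int(b)) for a,b in enumerate(c[130:165,0],130)])
"
```

```text
t 20.25 tcp [583.2 274.5 210.5] head -0.0159 tilt [-0. -0. -1.] F [-0.1 -0.6 -3.1] open 14.9 | shift [2.8 1.5 5.5] dist 6.0 yaw 0.0041
220 145 8 [637.7 311.3];230 144 9 [638.1 304.9];240 144 9 [637.9 298.6];320 146 7 [635.9 248.7];330 147 6 [635.3 242.3];340 145 9 [636.6 235.9];350 145 9 [636.6 229.4];360 146 8 [636.1 222.9];370 146 8 [636.2 216.2];430 149 8 [635.5 173. ];440 150 8 [635.2 165.1];450 151 8 [634.8 156.9];[(130, 226), (131, 228), (132, 229), (133, 230), (134, 229), (135, 227), (136, 225), (137, 226), (138, 226), (139, 225), (140, 192), (141, 146), (142, 137), (143, 134), (144, 125), (145, 120), (146, 121), (147, 122), (148, 121), (149, 121), (150, 223), (151, 223), (152, 223), (153, 223), (154, 222), (155, 223), (156, 222), (157, 222), (158, 223), (159, 222), (160, 222), (161, 222), (162, 222), (163, 222), (164, 222)]
```

View pics/w9.png

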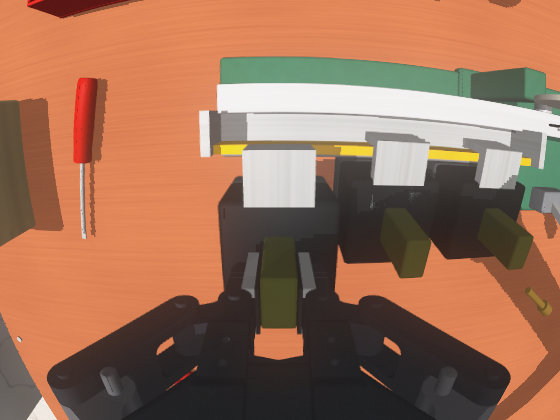

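The held cover is over the left slot, and the other two hang side by side at (400,155) and (497,165).

Run:
```python
from lip import *
d=pickle.load(open('w9.pkl','rb'))
print(onz(d,280,149.6,191),onz(d,280,144.5,165),onz(d,280,140.5,165))
```

```text
[638.5391258  273.89155743 191.        ] [638.49097029 273.74244169 165.        ] [640.81642293 273.70815536 165.        ]
```

>>> apply_moves([
  [[0, 4, 0, 0, 0], [0, 3.5, 0, 0, 0], [0, 0, 0, 0, 0], [0, 0, 0, 8, 0], [0, 0, 0, 10, 0], [0, 0, 0, 8, 0], [0, 0, 0, 4, 0], [0, 0, 0, 3, 0], [0, 0, 0, 2, 0], [0, 0, 0, 1, 0], [0, 0, 0, 0, 0], [0, 0, 0, 0, 0]],
])

```text
time: 21.45
tcp_pos: [591.8, 273.9, 174.6]
tcp_rot: [-3.141, 0.027, -0.001]
wrist_force: [-0.3, 0.3, -2.4]
opening: 15.3
grasp_force: 60.4
```

>>> apply_moves([
  [[0, 0, 0, 1, 0], [0, 0, 0, 1, 0], [0, 0, 0, 1, 0], [0, 0, 0, 0, 0], [0, 0, 0, 0, 0]],
])

```text
time: 21.95
tcp_pos: [591.7, 274.0, 171.7]
tcp_rot: [-3.141, 0.027, -0.001]
wrist_force: [-1.4, -0.5, 0.5]
opening: 15.0
grasp_force: 60.9
```

>>> apply_moves([
  [[0, 0, 0, 1, 0], [0, 0, 0, 0, 0], [10, 0, 0, 0, 0], [20, 0, 0, 0, 0], [35, 0, 0, 0, 0], [45, 0, 0, 0, 0], [45, 0, 0, 0, 0], [45, 0, 0, 0, 0], [45, 0, 0, -10, 0], [45, 0, 0, -20, 0], [45, 0, 0, -30, 0], [45, 0, 0, -30, 0]],
])

```text
time: 23.15
tcp_pos: [591.5, 273.8, 261.7]
tcp_rot: [-3.141, 0.027, 0.0]
wrist_force: [1.1, 1.2, 0.0]
opening: 38.1
grasp_force: 0.0
```

>>> apply_moves([
  [[45, -15, 0, -10, 0], [45, -30, 5, 0, 0], [45, -35, 20, 0, 0], [45, -30, 30, 0, 0], [45, -10, 35, 0, 0], [45, 0, 35, 0, 0], [45, 0, 25, 0, 0], [45, 0, 5, 0, 0], [45, 0, 0, 0, 0]],
])

```text
time: 24.05
tcp_pos: [469.3, 120.6, 271.0]
tcp_rot: [-3.141, 0.03, -0.002]
wrist_force: [-0.4, 0.4, 0.6]
opening: 38.3
grasp_force: 0.0
```

```bash
python3 -c "
from lip import *
d=cam('wrist');save(d,'w10.png');import pickle;pickle.dump(d,open('w10.pkl','wb'))
go(470,-86,250,-0.02)
"
```

```text
t 24.1 tcp [469.2 121.7 270.9] head -0.017 tilt [ 0.001 -0.001 -1.   ] F [0.2 0.7 0.1] open 38.4 | shift [  4.3 207.7  20.8] dist 209.0 yaw 0.003
```

View pics/w10.png

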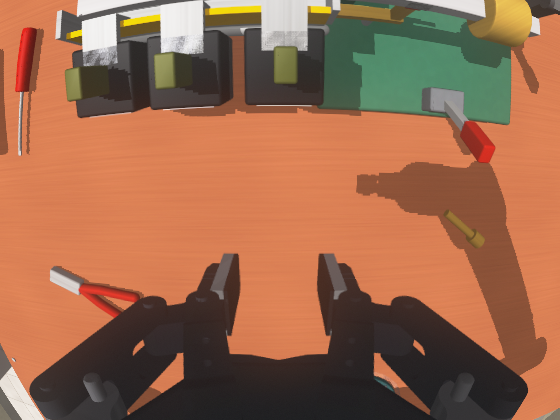

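All three covers hang on the lip, at (105,70), (190,65) and (285,65). Next I'll measure the lever from a nearer wrist view with a red mask.

>>> apply_moves([
  [[45, 0, 15, 0, 0], [45, 0, 30, 0, 0], [45, 1, 40, 0, 0], [45, 1, 40, 0, 0], [45, 1, 40, 0, 0], [45, 0, 30, 0, 0], [45, 0, 13, 0, 0], [45, 0, 0, 0, 0], [45, 0, 0, 0, 0]],
])

```text
time: 25.0
tcp_pos: [468.8, -84.9, 270.2]
tcp_rot: [-3.14, 0.023, 0.0]
wrist_force: [0.0, 0.3, 0.4]
opening: 38.3
grasp_force: 0.0
```

```bash
cat > lev.py <<'E'
from cov import *
def red(d,win=None):
    hsv=cv2.cvtColor(d['image'],cv2.COLOR_RGB2HSV); m=cv2.inRange(hsv,np.array((0,195,60)),np.array((4,255,255)))|cv2.inRange(hsv,np.array((172,195,60)),np.array((179,255,255)))
    if win: k=np.zeros_like(m);x0,y0,x1,y1=win;k[y0:y1,x0:x1]=1;m=m*k
    n,l,st,c=cv2.connectedComponentsWithStats(m)
    i=sorted(range(1,n),key=lambda j:-st[j,4])[:3]
    out=[]
    for j in i:
        r=cv2.minAreaRect(cv2.findContours((l==j).astype(np.uint8),0,2)[0][0]); out.append((c[j].round(1),st[j],cv2.boxPoints(r).round(1).tolist()))
    return out
E
python3 - <<'E'
from lev import *
a=pickle.load(open('w10.pkl','rb')); b=cam('wrist'); save(b,'w11.png'); pickle.dump(b,open('w11.pkl','wb'))
go(505,-88,200,-.02)
for x in (a,b): print(*red(x,(200,30,560,260)),sep='\n')
A=red(a,(200,30,560,260));B=red(b,(200,30,560,260))
print(tri(a,A[0][0],b,B[0][0]), 'expect tip',proj(b,(505,-88,127)),'grip',proj(b,(515,-88,109)))
t=pickle.load(open('top0.pkl','rb')); r=red(t,(290,180,330,215)); print(r,tri(t,r[0][0],b,B[0][0]))
E
```

```text
t 25.05 tcp [468.8 -84.7 270.3] head -0.0138 tilt [ 0.    -0.001 -1.   ] F [0.4 0.5 0.7] open 38.3 | shift [36.3  2.9 70.3] dist 79.0 yaw 0.0062
(array([481.5, 143.6]), array([466, 122,  29,  41, 538], dtype=int32), [[465.79998779296875, 122.0999984741211], [487.20001220703125, 117.0], [497.20001220703125, 159.60000610351562], [475.70001220703125, 164.60000610351562]])
(array([473.5, 142.5]), array([473, 142,   2,   2,   2], dtype=int32), [[474.0, 143.0], [474.0, 143.0], [473.0, 142.0], [473.0, 142.0]])
(array([467., 145.]), array([467, 145,   1,   1,   1], dtype=int32), [[467.0, 145.0], [467.0, 145.0], [467.0, 145.0], [467.0, 145.0]])
(array([280.5, 136.9]), array([273, 114,  17,  45, 705], dtype=int32), [[273.0, 114.0], [289.0, 114.0], [289.0, 158.0], [273.0, 158.0]])
(array([521.05374064, -86.3588216 , 124.22117885]), np.float64(0.30845060782880784)) expect tip [282.61897904 155.35589335] grip [282.25049814 142.25494732]
[(array([311.3, 198.2]), array([309, 192,   6,  13,  70], dtype=int32), [[309.0, 192.0], [314.0, 192.0], [314.0, 204.0], [309.0, 204.0]])] (array([520.53346027, -87.31408065, 119.68407965]), np.float64(1.9776261272484805))
```

Run:
```python
from lev import *
from scipy.optimize import least_squares
b=pickle.load(open('w11.pkl','rb'))
def f(q): 
    H=np.array([q[0],-87,q[1]]); return [proj(b,H+[dx,0,dz])[1]-v for dx,dz,v in ((-64.7,95.7,159),(-23.9,66.7,114))]
s=least_squares(f,[562,30]);print(s.x,s.fun)
# columns -> y
print(onz(b,273,136,120),onz(b,290,136,120))
# counterweight gold: front/top extents
hsv=cv2.cvtColor(b['image'],cv2.COLOR_RGB2HSV);m=cv2.inRange(hsv,np.array((14,90,90)),np.array((28,255,255)));m[120:]=0
n,l,st,c=cv2.connectedComponentsWithStats(m)
for j in range(1,n):
    if st[j,4]>200: print(st[j],c[j])
dk=(b['image'].max(2)<60).astype(np.uint8);dk[110:]=0;n,l,st,c=cv2.connectedComponentsWithStats(dk)
for j in range(1,n):
    if st[j,4]>60: print('dark',st[j],c[j])
```

```text
[565.28690217  23.24994009] [1.15392140e-11 8.68283223e-12]
[521.80348819 -79.67933688 120.        ] [521.6102247  -94.89705298 120.        ]
[276   0  61  18 945] [305.75661376   7.43809524]
[ 119    6  104   24 1018] [169.03831041  16.54616896]
[ 78  29  33  18 330] [89.68787879 37.97272727]
[ 17  42  28  22 402] [30.7960199  52.05721393]
dark [185   0  27   4  66] [197.43939394   1.03030303]
dark [343   2  19   6  76] [351.09210526   4.84210526]
dark [165   5  23   5  69] [176.27536232   7.07246377]
dark [   0   51  123   59 4249] [72.51494469 86.05624853]
```

Run:
```python
from lev import *
t=pickle.load(open('top0.pkl','rb'));s=pickle.load(open('scene0.pkl','rb'))
f=lambda u,v:(135+u/3.4,120+v/3.4)
g=lambda u,v:(160+u/3.2,180+v/3.2)
print(tri(t,f(631,97),s,g(313,266)))
for z in (110,125,140): print(z,onz(t,*f(631,132),z)[:2],onz(t,*f(631,62),z)[:2])
# silhouette planes: scene top edge/bottom edge rays in xz
for p in [(316,236),(314,299)]:
    e,r=ray(s,*g(*p)); 
    for x in (620,640,660,680): print(p,x,(e+r*(x-e[0])/r[0]).round(0),end=' ')
    print()
```

```text
(array([ 659.80305438, -111.95935198,  123.02339625]), np.float64(4.472963661633855))
110 [ 632.75120778 -115.21914081] [ 691.70364439 -115.41813265]
125 [ 629.91642808 -113.89079367] [ 688.19058152 -114.08749599]
140 [ 627.08164838 -112.56244653] [ 684.67751864 -112.75685932]
(316, 236) 620 [ 620. -101.  106.] (316, 236) 640 [ 640. -103.  142.] (316, 236) 660 [ 660. -105.  179.] (316, 236) 680 [ 680. -107.  215.] 
(314, 299) 620 [ 620. -108.  -29.] (314, 299) 640 [ 640. -110.   12.] (314, 299) 660 [ 660. -112.   53.] (314, 299) 680 [ 680. -113.   95.]
```

>>> apply_moves([
  [[45, 12, 2, 20, 0.006], [45, 20, 0, 35, 0], [45, 15, 0, 35, 0], [45, 0, 0, 35, 0], [45, 0, 0, 30, 0], [45, 0, 0, 12, 0], [45, 0, 0, 5, 0], [45, 0, 0, 0, 0], [0, 0, 0, 0, 0], [0, 0, 0, 0, 0], [0, 0, 0, 0, 0], [0, 0, 0, 0, 0]],
], force=25)

```text
time: 26.25
tcp_pos: [516.6, -88.0, 100.0]
tcp_rot: [-3.14, 0.034, -0.005]
wrist_force: [-0.9, 5.7, 2.0]
opening: 15.9
grasp_force: 28.9
```

```bash
python3 -c "
from lev import *
go(516,-87,98,-0.02); d=cam('wrist'); pickle.dump(d,open('w12.pkl','wb')); save(d,'w12.png'); print(*red(d,(200,60,360,340)))
"
```

```text
t 26.25 tcp [516.6 -88.  100. ] head -0.0215 tilt [ 0.003 -0.002 -1.   ] F [-0.9  5.7  2. ] open 15.9 | shift [-0.6 -1.   2. ] dist 2.0 yaw -0.0015
(array([277.4, 275.5]), array([ 259,  218,   39,  112, 3844], dtype=int32), [[259.0, 218.0], [297.0, 218.0], [297.0, 329.0], [259.0, 329.0]])
```

>>> apply_moves([
  [[0, 2.3, -1, -1.1, 0], [0, 3.4, 0, -1.6, 0], [0, 3.5, 0, -1.5, 0], [0, 4.8, 0, -1.7, 0], [0, 4.8, 0, -1.6, 0], [0, 5, 0, -1.3, 0], [0, 4.9, 0, -1.1, 0], [0, 5, 0, -0.7, 0], [0, 5.1, 0, -0.6, 0], [0, 0, 0, 0, 0]],
])

```text
time: 27.3
tcp_pos: [553.7, -88.6, 110.3]
tcp_rot: [-3.14, 0.035, 0.003]
wrist_force: [-2.6, 4.5, 2.5]
opening: 15.6
grasp_force: 29.8
```

```bash
python3 -c "
from lev import *
go(555.4,-88,111.3,-0.02); d=cam('wrist'); pickle.dump(d,open('w13.pkl','wb')); save(d,'w13.png'); print(*red(d,(200,60,360,340)))
"
```

```text
t 27.3 tcp [553.7 -88.6 110.3] head -0.022 tilt [-0.002 -0.001 -1.   ] F [-2.6  4.5  2.5] open 15.6 | shift [ 1.7 -0.7 -1. ] dist 2.0 yaw -0.002
(array([278.1, 313.4]), array([ 259,  285,   39,   52, 1668], dtype=int32), [[259.0, 336.0], [259.0, 285.0], [297.0, 285.0], [297.0, 336.0]]) (array([263.4, 258.9]), array([262, 257,   4,   5,   8], dtype=int32), [[262.0, 257.0], [263.5, 256.5], [265.0, 261.0], [263.5, 261.5]]) (array([275.4, 285.7]), array([273, 284,   6,   4,   7], dtype=int32), [[272.6000061035156, 286.20001220703125], [277.79998779296875, 283.6000061035156], [278.3999938964844, 284.79998779296875], [273.20001220703125, 287.3999938964844]])
```

Forces are small and the lever follows. I'll continue over to about 0.93.

>>> apply_moves([
  [[0, 5, 0, -0.3, 0], [0, 5.1, 0, 0, 0], [0, 5.1, 0, 0.2, 0], [0, 5.1, 0, 0.5, 0], [0, 5, 0, 0.7, 0], [0, 5, 0, 0.9, 0], [0, 4.9, 0, 1.2, 0], [0, 4.9, 0, 1.5, 0], [0, 4.8, 0, 1.7, 0], [0, 4.7, 0, 1.9, 0], [0, 3, 0, 1.2, 0], [0, 0, 0, 0, 0]],
])

```text
time: 28.55
tcp_pos: [606.7, -89.6, 100.9]
tcp_rot: [-3.14, 0.035, 0.001]
wrist_force: [-2.7, 4.4, 2.4]
opening: 15.5
grasp_force: 29.9
```

```bash
python3 -c "
from lev import *
go(555.4,-88,111.3,-0.02)
a=pickle.load(open('scene0.pkl','rb'));d=cam('scene'); pickle.dump(d,open('s2.pkl','wb')); save(d,'s2.png')
# yellow lip rows in scene before and now
for q in (a,d):
    hsv=cv2.cvtColor(q['image'],cv2.COLOR_RGB2HSV); m=cv2.inRange(hsv,np.array((20,150,90)),np.array((34,255,255)))
    print([(u,np.nonzero(m[225:262,u])[0][[0,-1]]+225 if m[225:262,u].any() else None) for u in (322,340,345,365,385,390)])
"
```

```text
t 28.55 tcp [606.7 -89.6 100.9] head -0.022 tilt [-0.001 -0.001 -1.   ] F [-2.7  4.4  2.4] open 15.5 | shift [-51.3  -0.5 -10.4] dist 52.0 yaw -0.002
[(322, array([239, 239])), (340, array([236, 237])), (345, array([235, 236])), (365, array([232, 233])), (385, array([229, 229])), (390, None)]
[(322, None), (340, array([237, 241])), (345, array([236, 239])), (365, array([234, 236])), (385, array([232, 233])), (390, None)]
```

>>> apply_moves([
  [[0, 0, 0, 0, 0], [0, 0, 0, 0, 0], [0, 0, 0, 0, 0], [0, 0, 0, 0, 0], [0, 0, 0, 0, 0], [0, 0, 0, 0, 0], [0, 0, 0, 0, 0], [0, 0, 0, 0, 0], [0, 0, 0, 0, 0], [0, 0, 0, 0, 0], [0, 0, 0, 0, 0], [0, 0, 0, 0, 0]],
])

```text
time: 29.8
tcp_pos: [606.7, -89.6, 100.9]
tcp_rot: [-3.14, 0.034, 0.0]
wrist_force: [-2.0, 4.5, 1.3]
opening: 14.9
grasp_force: 29.9
```

```bash
python3 -c "
from lev import *
a=pickle.load(open('scene0.pkl','rb'));d=cam('scene'); pickle.dump(d,open('s2.pkl','wb'))
print(proj(d,(638,310,150)),proj(d,(638,310,126)))
def im(q): return cv2.resize(q['image'][180:305,160:405],None,fx=2.4,fy=2.4,interpolation=cv2.INTER_CUBIC)
cv2.imwrite('pics/s2c.png',np.vstack([im(a),im(d)])[:,:,::-1])
w=cam('wrist'); pickle.dump(w,open('w14.pkl','wb')); save(w,'w14.png')
"
```

```text
[390.32326938 228.80483928] [388.51446722 232.89535659]
```

View pics/s2c.png

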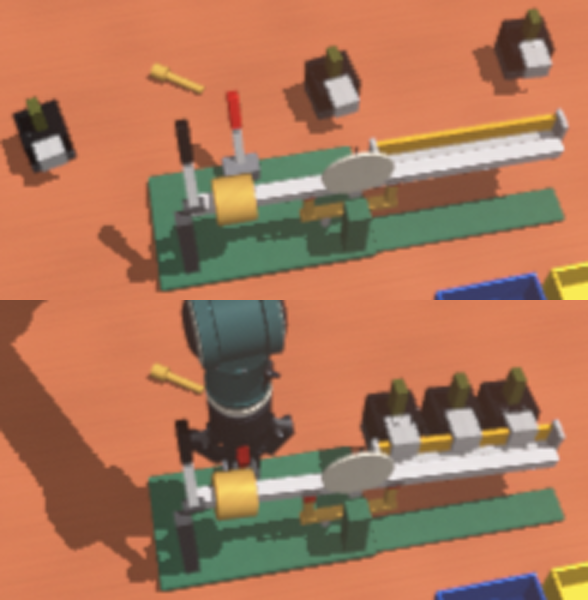

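The covers hang on and the beam's left end has sunk by about 3 px. I'll push slightly further, wait, and measure the tilt finely.

>>> apply_moves([
  [[0, 2, 0, 0.9, 0], [0, 2, 0, 0.9, 0], [0, 0, 0, 0, 0], [0, 0, 0, 0, 0], [0, 0, 0, 0, 0], [0, 0, 0, 0, 0], [0, 0, 0, 0, 0], [0, 0, 0, 0, 0], [0, 0, 0, 0, 0], [0, 0, 0, 0, 0], [0, 0, 0, 0, 0], [0, 0, 0, 0, 0]],
])

```text
time: 31.1
tcp_pos: [610.4, -89.7, 99.1]
tcp_rot: [-3.14, 0.035, 0.001]
wrist_force: [-2.7, 4.6, 2.1]
opening: 16.0
grasp_force: 30.0
```

```bash
cat > tilt.py <<'E'
from lev import *
a=pickle.load(open('scene0.pkl','rb'));d=cam('scene')
print('F',ctrl.get_obs()['wrist_force'].round(1),ctrl.get_obs()['tcp_pos'].round(1))
g=lambda q:cv2.cvtColor(q['image'],cv2.COLOR_RGB2GRAY)
A,D=g(a),g(d)
for (P,w) in [((640,-150,140),6),((645,312,140),8)]:
    u,v=proj(a,P).round().astype(int); T=cv2.resize(A[v-w:v+w,u-w:u+w],None,fx=8,fy=8,interpolation=cv2.INTER_CUBIC); S=cv2.resize(D[v-w-8:v+w+8,u-w-8:u+w+8],None,fx=8,fy=8,interpolation=cv2.INTER_CUBIC)
    r=cv2.matchTemplate(S,T,cv2.TM_CCOEFF_NORMED);_,mx,_,l=cv2.minMaxLoc(r); print(P,u,v,'shift',np.array(l)/8-8,round(mx,3))
print('per 0.09 rad left:',proj(a,(645,312,116))-proj(a,(645,312,140)))
E
python3 tilt.py
```

```text
F [-2.6  4.7  3.2] [610.4 -89.7  99.1]
(640, -150, 140) 243 257 shift [ 0.25 -2.25] 0.804
(645, 312, 140) 391 232 shift [-1.375  4.125] 0.951
per 0.09 rad left: [-1.81246738  4.02002867]
```

Tilt matches 0.09 rad, with lever past about 0.9 for well over two seconds. Now the pull back.

>>> apply_moves([
  [[0, -2, 0, -0.9, 0], [0, -4, 0, -1.7, 0], [0, -4.8, 0, -2, 0], [0, -4.7, 0, -1.8, 0], [0, -4.8, 0, -1.6, 0], [0, -4.9, 0, -1.4, 0], [0, -4.9, 0, -1.1, 0], [0, -5, 0, -0.9, 0], [0, -5, 0, -0.7, 0], [0, -5.1, 0, -0.4, 0], [0, -5.1, 0, -0.1, 0], [0, 0, 0, 0, 0]],
])

```text
time: 32.35
tcp_pos: [563.0, -88.8, 111.5]
tcp_rot: [-3.14, 0.034, -0.011]
wrist_force: [5.3, 4.8, -4.9]
opening: 15.3
grasp_force: 28.8
```

>>> apply_moves([
  [[0, -5, 0, 0.1, 0], [0, -5, 0, 0.4, 0], [0, -5, 0, 0.7, 0], [0, -5, 0, 1, 0], [0, -4.9, 0, 1.3, 0], [0, -4.8, 0, 1.6, 0], [0, -4.8, 0, 1.7, 0], [0, -3.5, 0, 1.5, 0], [0, -3.4, 0, 1.6, 0], [0, -2.5, 0, 1.2, 0], [0, 0, 0, 0, 0]],
])

```text
time: 33.45
tcp_pos: [521.7, -88.1, 102.4]
tcp_rot: [-3.141, 0.034, -0.019]
wrist_force: [5.6, 5.9, 4.4]
opening: 16.0
grasp_force: 29.6
```

```bash
python3 tilt.py; python3 -c "
from h import *
go(515,-88,100,-.0215)"
```

```text
F [6.4 5.1 3.7] [521.7 -88.1 102.5]
(640, -150, 140) 243 257 shift [ 0.    -0.375] 0.969
(645, 312, 140) 391 232 shift [-0.25  1.  ] 0.954
per 0.09 rad left: [-1.81246738  4.02002867]
t 33.5 tcp [521.7 -88.1 102.5] head -0.022 tilt [ 0.012 -0.001 -1.   ] F [6.4 5.1 3.7] open 16.0 | shift [-6.8  0.1  2.4] dist 7.0 yaw -0.0005
```

Not fully back yet; the arm lags under the load. I'll pull about 10 mm more until it reaches the stop.

>>> apply_moves([
  [[0, -2, 0, 0.9, 0], [0, -2, 0, 0.9, 0], [0, -2, 0, 0.9, 0], [0, -2, 0, 0.8, 0], [0, 0, 0, 0, 0], [0, 0, 0, 0, 0]],
])

```text
time: 34.1
tcp_pos: [514.6, -88.0, 98.8]
tcp_rot: [-3.141, 0.035, -0.021]
wrist_force: [7.7, 5.7, 0.3]
opening: 15.7
grasp_force: 29.0
```

```bash
python3 tilt.py
```

```text
F [7.7 4.1 2. ] [514.6 -88.   98.9]
(640, -150, 140) 243 257 shift [ 0.    -0.125] 0.989
(645, 312, 140) 391 232 shift [-0.125  0.5  ] 0.939
per 0.09 rad left: [-1.81246738  4.02002867]
```

>>> apply_moves([
  [[0, -2, 0, 0.9, 0], [0, -2, 0, 0.9, 0], [0, -1, 0, 0.5, 0], [0, 0, 0, 0, 0], [0, 0, 0, 0, 0]],
])

```text
time: 34.65
tcp_pos: [514.6, -87.9, 98.7]
tcp_rot: [-3.141, 0.033, -0.037]
wrist_force: [16.6, 4.8, 4.6]
opening: 15.8
grasp_force: 29.5
```

```bash
python3 tilt.py
```

```text
F [16.7  4.1  4.1] [514.7 -88.   98.7]
(640, -150, 140) 243 257 shift [ 0.    -0.125] 0.989
(645, 312, 140) 391 232 shift [-0.125  0.5  ] 0.938
per 0.09 rad left: [-1.81246738  4.02002867]
```

The lever is on its stop (force rises with no motion) and the beam is level. Now I'll let go, rise, and look at the clamp.

>>> apply_moves([
  [[0, 3, 0, -1, 0], [0, 2, 0, 0, 0], [20, 0, 0, 0, 0], [45, 0, 0, 0, 0], [45, 0, 0, 0, 0], [45, 0, 0, -15, 0], [45, 0, 0, -35, 0], [45, 0, 0, -40, 0], [45, 0, 10, -40, 0], [45, 0, 25, -40, 0], [45, 0, 30, -30, 0], [45, 0, 12, -10, 0]],
])

```text
time: 35.9
tcp_pos: [507.1, -170.2, 308.0]
tcp_rot: [3.138, -0.045, 0.007]
wrist_force: [0.0, 0.2, -0.1]
opening: 38.0
grasp_force: 0.0
```

>>> apply_moves([
  [[45, 0, 0, 0, 0], [45, 0, 0, 0, 0]],
])

```text
time: 36.1
tcp_pos: [505.8, -165.0, 303.1]
tcp_rot: [-3.14, 0.036, 0.005]
wrist_force: [-0.0, 0.1, -0.7]
opening: 38.5
grasp_force: 0.0
```

```bash
python3 tilt.py
python3 - <<'E'
from lev import *
go(560,-170,300,-.0215)
w=cam('wrist'); pickle.dump(w,open('w15.pkl','wb')); s=pickle.load(open('scene0.pkl','rb'))
print('red',red(w,(200,60,420,300))[:1])
print('proj',[proj(w,P).round(0) for P in [(655,-172,165),(655,-172,278),(595,-172,260),(542,-172,165)]])
def dark(d,win,th=55):
    x0,y0,x1,y1=win; m=(d['image'][y0:y1,x0:x1].max(2)<th).astype(np.uint8)
    n,l,st,c=cv2.connectedComponentsWithStats(m)
    for j in sorted(range(1,n),key=lambda j:-st[j,4])[:4]:
        r=cv2.minAreaRect(cv2.findContours((l==j).astype(np.uint8),0,2)[0][0]); print(st[j]+[x0,y0,0,0,0],(c[j]+[x0,y0]).round(1),(cv2.boxPoints(r)+[x0,y0]).round(0).tolist())
print('scene');dark(s,(225,222,250,300)); print('wrist'); dark(w,(200,0,420,260))
E
```

```text
F [ 0.3 -0.  -0.3] [ 505.9 -164.4  302.8]
(640, -150, 140) 243 257 shift [ 0.    -0.125] 0.989
(645, 312, 140) 391 232 shift [-0.125  0.5  ] 0.939
per 0.09 rad left: [-1.81246738  4.02002867]
t 36.15 tcp [ 505.9 -164.4  302.8] head -0.0218 tilt [-0.004 -0.002 -1.   ] F [ 0.3 -0.  -0.3] open 38.2 | shift [54.3  4.4  2.6] dist 55.0 yaw -0.0003
red [(array([204.3, 170.3]), array([200, 150,  12,  43, 390], dtype=int32), [[198.10000610351562, 191.89999389648438], [200.3000030517578, 149.39999389648438], [211.1999969482422, 150.0], [208.89999389648438, 192.5]])]
proj [array([285.,  27.]), array([289., -25.]), array([291.,  86.]), array([288., 156.])]
scene
[236 242   3   5   6] [236.7 244.2] [[235.0, 243.0], [236.0, 242.0], [238.0, 245.0], [237.0, 246.0]]
wrist
[ 252    2   46   51 1823] [272.1  25.4] [[248.0, 51.0], [255.0, -1.0], [297.0, 5.0], [290.0, 56.0]]
```

>>> apply_moves([
  [[45, 10, 0, -5, 0], [45, 20, 0, -8, 0], [45, 20, 0, -8, 0], [45, 10, 0, -4, 0], [45, 0, 0, 0, 0], [45, 0, 0, 0, 0]],
])

```text
time: 36.8
tcp_pos: [566.3, -166.9, 329.0]
tcp_rot: [-3.141, 0.036, 0.003]
wrist_force: [-0.9, -0.4, -0.3]
opening: 38.2
grasp_force: 0.0
```

```bash
cat > dk.py <<'E'
from lev import *
def dark(d,win,th=55,n0=3):
    x0,y0,x1,y1=win; im=d['image'][y0:y1,x0:x1].astype(int); m=((im.max(2)<th)&(im.max(2)-im.min(2)<22)).astype(np.uint8)
    n,l,st,c=cv2.connectedComponentsWithStats(m)
    for j in sorted(range(1,n),key=lambda j:-st[j,4])[:n0]:
        r=cv2.minAreaRect(cv2.findContours((l==j).astype(np.uint8),0,2)[0][0]); print(st[j]+[x0,y0,0,0,0],(c[j]+[x0,y0]).round(1),(cv2.boxPoints(r)+[x0,y0]).round(0).tolist())
E
python3 - <<'E'
from dk import *
go(560,-170,300,-.0215)
w=cam('wrist'); pickle.dump(w,open('w16.pkl','wb')); s=pickle.load(open('scene0.pkl','rb')); w0=pickle.load(open('w15.pkl','rb'))
for th in (75,95): print('scene',th);dark(s,(225,222,250,300),th)
print('top'); dark(pickle.load(open('top0.pkl','rb')),(325,125,360,165),75)
print('w15');dark(w0,(200,0,420,200),60)
print('w16');dark(w,(200,0,420,200),60)
E
```

```text
t 36.8 tcp [ 566.3 -166.9  329. ] head -0.0226 tilt [-0.002 -0.    -1.   ] F [-0.9 -0.4 -0.3] open 38.2 | shift [-6.2  3.3 29. ] dist 30.0 yaw -0.0011
scene 75
[233 273  10  21 160] [237.9 282.6] [[232.0, 274.0], [241.0, 273.0], [243.0, 292.0], [235.0, 293.0]]
[235 236   4  12  25] [236.7 242.2] [[235.0, 236.0], [237.0, 236.0], [238.0, 247.0], [236.0, 247.0]]
[235 268   4   2   5] [236.6 268.2] [[235.0, 268.0], [238.0, 268.0], [238.0, 269.0], [235.0, 269.0]]
scene 95
[225 266  25  28 371] [239.3 280. ] [[223.0, 283.0], [238.0, 262.0], [256.0, 276.0], [241.0, 297.0]]
[235 236   4  12  25] [236.7 242.2] [[235.0, 236.0], [237.0, 236.0], [238.0, 247.0], [236.0, 247.0]]
[226 289   3   6  10] [226.5 291.5] [[226.0, 294.0], [226.0, 289.0], [228.0, 289.0], [228.0, 294.0]]
top
[334 133  15  23 161] [342.6 144.6] [[333.0, 136.0], [347.0, 133.0], [351.0, 154.0], [338.0, 157.0]]
[352 145   1  17  17] [352. 153.] [[352.0, 161.0], [352.0, 161.0], [352.0, 145.0], [352.0, 145.0]]
[333 153   3   1   3] [334. 153.] [[335.0, 153.0], [335.0, 153.0], [333.0, 153.0], [333.0, 153.0]]
w15
[ 252    2   46   51 1876] [272.1  25.3] [[252.0, 2.0], [297.0, 2.0], [297.0, 52.0], [252.0, 52.0]]
w16
[ 254   92   24   59 1113] [266.6 123.7] [[254.0, 92.0], [277.0, 92.0], [277.0, 150.0], [254.0, 150.0]]
```

Run:
```python
from dk import *
w=pickle.load(open('w16.pkl','rb'));v=pickle.load(open('w15.pkl','rb'));s=pickle.load(open('scene0.pkl','rb'))
print('eye',w['eye'])
print('centres',tri(w,(265.5,121),s,(236.7,239.3)))
for p in ((265.5,150.5),(265.5,92)):
    for q in ((236,230),(237.6,248.5)): print(p,q,tri(w,p,s,q))
print('tip w15/w16',tri(w,(265.5,150.5),v,(272,53)))
# profile of column in w16 & w15
print([tuple(int(x) for x in w['image'][r,266]) for r in range(60,165,6)])
print([tuple(int(x) for x in v['image'][r,272]) for r in range(0,66,5)])
print([tuple(int(x) for x in v['image'][40,c]) for c in range(244,304,5)])
```

```text
eye [ 640.74768049 -167.45356653  471.35207925]
centres (array([ 634.38767205, -159.18210348,  236.00720001]), np.float64(2.0490384535780835))
(265.5, 150.5) (236, 230) (array([ 614.85053707, -158.11310453,  253.09896229]), np.float64(0.322020563920605))
(265.5, 150.5) (237.6, 248.5) (array([ 600.29741735, -157.43941974,  126.53555003]), np.float64(9.008873849292554))
(265.5, 92) (236, 230) (array([ 650.73083412, -159.78901963,  309.03744843]), np.float64(3.257118910111981))
(265.5, 92) (237.6, 248.5) (array([ 656.24464279, -160.0455535 ,  222.92346273]), np.float64(3.666653707407292))
tip w15/w16 (array([ 615.02637305, -160.18357924,  255.72029416]), np.float64(3.6092886969312854))
[(203, 123, 83), (165, 158, 156), (169, 164, 161), (168, 162, 159), (166, 161, 158), (162, 157, 154), (59, 52, 43), (58, 52, 44), (58, 52, 44), (55, 51, 44), (54, 51, 43), (64, 63, 57), (55, 53, 46), (53, 53, 46), (54, 54, 46), (53, 51, 42), (87, 137, 106), (86, 136, 105)]
[(160, 157, 155), (46, 39, 37), (45, 39, 37), (46, 39, 36), (51, 44, 43), (49, 43, 40), (47, 42, 38), (47, 44, 40), (46, 42, 38), (48, 45, 40), (43, 41, 36), (57, 85, 66), (56, 85, 66), (55, 85, 66)]
[(122, 114, 109), (127, 123, 121), (49, 44, 39), (49, 45, 39), (47, 44, 39), (47, 44, 39), (45, 41, 37), (40, 36, 30), (57, 84, 66), (57, 84, 66), (57, 84, 65), (58, 83, 65)]
```

The clamp sits at about 0.98 rad. Its handle grip is near (635,-159,243) and its hinge near (684,-160,165). I'll pinch the handle.

>>> apply_moves([
  [[45, 15, -3, 0, 0], [45, 25, -4, 0, 0], [45, 18, -2, 0, 0], [45, 8, 0, 5, 0], [45, 0, 0, 20, 0], [45, 0, 0, 30, 0], [45, 0, 0, 25, 0], [45, 0, 0, 15, 0], [45, 0, 0, 6, 0], [45, 0, 0, 0, 0]],
], force=30)

```text
time: 37.85
tcp_pos: [632.5, -160.0, 228.5]
tcp_rot: [-3.141, 0.037, 0.002]
wrist_force: [-0.9, -0.3, -0.3]
opening: 38.2
grasp_force: 0.0
```

>>> apply_moves([
  [[0, 0, 0, 0, 0], [0, 0, 0, 0, 0], [0, 0, 0, 0, 0], [0, 0, 0, 0, 0]],
])

```text
time: 38.25
tcp_pos: [633.7, -160.1, 230.4]
tcp_rot: [3.141, -0.036, 0.004]
wrist_force: [-0.8, 0.5, 5.4]
opening: 15.2
grasp_force: 33.2
```

```bash
python3 -c "
from h import *
go(632,-159,228,-.0215)"
```

```text
t 38.25 tcp [ 633.7 -160.1  230.4] head -0.0232 tilt [ 0.002  0.001 -1.   ] F [-0.8  0.5  5.4] open 15.2 | shift [-1.7 -1.   2.4] dist 3.0 yaw -0.0017
```

>>> apply_moves([
  [[0, -4, 0, 2.6, 0], [0, -4.2, 0, 2.8, 0], [0, -7.6, 0, 6.3, 0], [0, -6.9, 0, 6.9, 0], [0, -6.2, 0, 7.6, 0], [0, -5.5, 0, 8.3, 0], [0, 0, 0, 0, 0]],
])

```text
time: 38.95
tcp_pos: [598.4, -159.4, 194.8]
tcp_rot: [3.141, -0.037, 0.001]
wrist_force: [-1.9, -0.5, 2.9]
opening: 15.3
grasp_force: 33.6
```

>>> apply_moves([
  [[0, -4.5, 0, 8.7, 0], [0, -3.7, 0, 9.1, 0], [0, -2.8, 0, 9.4, 0], [0, -1.7, 0, 9.7, 0], [0, -0.5, 0, 5, 0], [0, -0.4, 0, 4.8, 0], [0, 0, 0, 0, 0], [0, 0, 0, 0, 0]],
])

```text
time: 39.75
tcp_pos: [585.2, -159.1, 147.6]
tcp_rot: [3.141, -0.037, 0.0]
wrist_force: [0.8, -1.2, 0.1]
opening: 15.3
grasp_force: 32.8
```

>>> apply_moves([
  [[0, 0, 0, 2, 0], [0, 0, 0, 2, 0], [0, 0, 0, 0, 0], [0, 0, 0, 0, 0]],
])

```text
time: 40.15
tcp_pos: [585.2, -159.1, 144.8]
tcp_rot: [3.141, -0.037, 0.001]
wrist_force: [-2.7, -1.7, 8.9]
opening: 15.7
grasp_force: 34.1
```

>>> apply_moves([
  [[0, 0, 0, 2, 0], [0, 0, 0, 2, 0], [0, 0, 0, 0, 0], [0, 0, 0, 0, 0]],
])

```text
time: 40.55
tcp_pos: [585.3, -159.2, 144.3]
tcp_rot: [3.14, -0.037, 0.002]
wrist_force: [-12.2, 1.0, 30.0]
opening: 15.4
grasp_force: 37.4
```

The clamp is down on its stop. I'll ease off, release and clear out.

>>> apply_moves([
  [[0, 0, 0, -3, 0], [0, 0, 0, -1, 0], [20, 0, 0, 0, 0], [45, 0, 0, 0, 0], [45, 0, 0, 0, 0], [45, 0, 0, 0, 0], [45, 0, 0, -15, 0], [45, 0, 0, -30, 0], [45, 0, 0, -30, 0], [45, 0, 0, -30, 0], [45, -25, 0, -15, 0], [45, -30, 0, 0, 0]],
])

```text
time: 41.75
tcp_pos: [531.7, -157.3, 267.3]
tcp_rot: [3.14, -0.035, 0.01]
wrist_force: [-0.4, 0.3, 0.3]
opening: 38.6
grasp_force: 0.0
```

>>> apply_moves([
  [[45, -20, 0, 0, 0], [45, -5, 0, 0, 0], [45, 0, 0, 0, 0], [45, 0, 0, 0, 0]],
])

```text
time: 42.15
tcp_pos: [506.0, -156.8, 264.2]
tcp_rot: [3.141, -0.036, 0.002]
wrist_force: [0.5, 0.6, -0.1]
opening: 38.5
grasp_force: 0.0
```

```bash
python3 tilt.py
python3 - <<'E'
from dk import *
go(560,-170,300,-.0215)
w=cam('wrist'); save(w,'w17.png'); dark(w,(200,0,420,260),62)
H=np.array([684,-160,165])
for a in (0,.1,.2):
    u=np.array([-np.cos(a),0.02,np.sin(a)]);n=np.array([np.sin(a),0,np.cos(a)]); print(a,'tip top/bottom',proj(w,H+113*u+13*n),proj(w,H+113*u-9*n),'root',proj(w,H+63*u+13*n))
L=np.array([564,-87,29]); r=red(w,(130,60,420,330))[:1]; print(r)
# same two lever views: where would tip be at joint 0 and .15
for j in (0,.15):
    t=j-.5;u=np.array([np.sin(t),0,np.cos(t)]);n=np.array([np.cos(t),0,-np.sin(t)]); print(j,proj(w,L+115*u-11*n),proj(w,L+70*u+11*n),'grip',proj(w,L+95*u))
t=cam('top'); print('top lever',red(t,(290,170,330,215))[:1])
E
```

```text
F [-0.3 -0.1 -0.1] [ 506.  -156.8  264. ]
(640, -150, 140) 243 257 shift [ 0.    -0.125] 0.962
(645, 312, 140) 391 232 shift [-0.125  0.5  ] 0.938
per 0.09 rad left: [-1.81246738  4.02002867]
t 42.2 tcp [ 506.  -156.8  264. ] head -0.0229 tilt [ 0.001 -0.    -1.   ] F [-0.3 -0.1 -0.1] open 38.7 | shift [ 54.3  11.9 -36. ] dist 66.0 yaw -0.0014
[268  63  23  69 698] [282.3  93.3] [[268.0, 131.0], [268.0, 63.0], [290.0, 63.0], [290.0, 131.0]]
[288   0  20  32 515] [295.7  14.1] [[288.0, 0.0], [307.0, 0.0], [307.0, 31.0], [288.0, 31.0]]
[272  69   1   5   5] [272.  71.] [[272.0, 73.0], [272.0, 73.0], [272.0, 69.0], [272.0, 69.0]]
0 tip top/bottom [279.11347045 125.58162231] [279.0332328  124.44831625] root [278.93643049  55.02002901]
0.1 tip top/bottom [279.09797571 123.46464059] [279.08291518 125.45910805] root [278.90256267  51.16196526]
0.2 tip top/bottom [279.04022128 119.35704234] [279.1010988  124.95551152] root [278.84477664  46.27239315]
[(array([200.8, 180.6]), array([191, 155,  20,  49, 677], dtype=int32), [[190.1999969482422, 202.8000030517578], [192.5, 154.1999969482422], [210.1999969482422, 155.0], [207.89999389648438, 203.60000610351562]])]
0 [203.70600394 205.27998997] [207.06319924 156.75666404] grip [204.89470229 181.97334975]
0.15 [200.18437497 191.68628546] [205.80657028 146.68856509] grip [202.49273028 169.51067436]
top lever [(array([311.3, 198. ]), array([309, 192,   6,  13,  70], dtype=int32), [[309.0, 192.0], [314.0, 192.0], [314.0, 204.0], [309.0, 204.0]])]
```

Run:
```python
from dk import *
t=cam('top'); hsv=cv2.cvtColor(t['image'],cv2.COLOR_RGB2HSV)[130:200,150:300]; m=cv2.inRange(hsv,*map(np.array,((18,80,40),(40,255,150))))
n,l,st,c=cv2.connectedComponentsWithStats(m)
ok=[j for j in range(1,n) if st[j,4]>25]
for j in ok: print(st[j],onz(t,*(c[j]+[150,130]),180).round(0))
print(ctrl.job_done() if len([j for j in ok])>=3 else 'check')
```

```text
[106  21  33  15 154] [633.  24. 180.]
[37 24 14  6 33] [622. 231. 180.]
[66 28 15  2 29] [619. 150. 180.]
[22 39  8  9 57] [580. 277. 180.]
[52 38  7 11 67] [579. 199. 180.]
[83 39  7 11 67] [578. 116. 180.]
the job is handed in; nothing more can be done
None
```

The job is handed in: all three covers hang behind the lip, the beam was released about three seconds and arrested level again, and the clamp is down. The verdict was not returned.

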